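# Set out nuts and flat cartons on a sale table

## Task

Set out this lot for the viewing: hang every steel nut lying on the brown sheet on a slanted peg of its own, big nuts on the thick pegs and small nuts on the thin pegs, each pushed fully down to its collar. Stand every flat carton upright on one of its thin edges on the white paper sheet, free-standing and well inside the sheet. Leave the tools and other things on the table where they are.

Things in the scene. Friction and masses are not known exactly. Their poses are not given: they have to be found in the camera images.
- stand_thick: fixed wooden display stand, a bar on a foot, 90 (x) by 250 (y) mm, wood 40 mm high, with two thick steel pegs (24 mm diameter) 115 mm apart along its length; origin at the centre of its foot on the table, z up. Both pegs lean along the stand's own +y, parallel, 55 degrees above level. The stands face different ways and may change places.
- peg_thick0: one of the two thick slanted pegs: 24 mm diameter, 45 mm long with a chamfered tip; it is the upper end of a 36 mm wide slanted shank, whose end makes the collar on which a hung nut rests; origin at the foot of the peg, at the middle of the collar, 70 mm above the table; its z axis runs up along the peg to the tip (which is at z = 45 mm)
- peg_thick1: one of the two thick slanted pegs: 24 mm diameter, 45 mm long with a chamfered tip; it is the upper end of a 36 mm wide slanted shank, whose end makes the collar on which a hung nut rests; origin at the foot of the peg, at the middle of the collar, 70 mm above the table; its z axis runs up along the peg to the tip (which is at z = 45 mm)
- stand_thin: fixed wooden display stand, a bar on a foot, 90 (x) by 250 (y) mm, wood 40 mm high, with two thin steel pegs (14 mm diameter) 115 mm apart along its length; origin at the centre of its foot on the table, z up. Both pegs lean along the stand's own +y, parallel, 55 degrees above level. The stands face different ways and may change places.
- peg_thin0: one of the two thin slanted pegs: 14 mm diameter, 45 mm long with a chamfered tip; it is the upper end of a 26 mm wide slanted shank, whose end makes the collar on which a hung nut rests; origin at the foot of the peg, at the middle of the collar, 70 mm above the table; its z axis runs up along the peg to the tip (which is at z = 45 mm)
- peg_thin1: one of the two thin slanted pegs: 14 mm diameter, 45 mm long with a chamfered tip; it is the upper end of a 26 mm wide slanted shank, whose end makes the collar on which a hung nut rests; origin at the foot of the peg, at the middle of the collar, 70 mm above the table; its z axis runs up along the peg to the tip (which is at z = 45 mm)
- nut_big0: loose big round steel nut, a plain ring: 58 mm outside, 34 mm bore right through, 30 mm high, about 0.38 kg; lies flat with the bore upright on the brown sheet at the right of the table; origin at its middle (on the bore axis, at half height), z along the bore. May be absent.
- nut_big1: loose big round steel nut, a plain ring: 58 mm outside, 34 mm bore right through, 30 mm high, about 0.38 kg; lies flat with the bore upright on the brown sheet at the right of the table; origin at its middle (on the bore axis, at half height), z along the bore. May be absent.
- nut_small0: loose small round steel nut, a plain ring: 42 mm outside, 22 mm bore right through, 30 mm high, about 0.2 kg; lies flat with the bore upright on the brown sheet at the right of the table; origin at its middle (on the bore axis, at half height), z along the bore. May be absent.
- nut_small1: loose small round steel nut, a plain ring: 42 mm outside, 22 mm bore right through, 30 mm high, about 0.2 kg; lies flat with the bore upright on the brown sheet at the right of the table; origin at its middle (on the bore axis, at half height), z along the bore. May be absent.
- carton0: loose flat cardboard carton, 84 (x) by 60 (y) by 28 (z, thickness) mm, 0.12 kg, lying flat at the start, at the left of the table or at the right beyond the nuts; origin at its centre. May be absent.
- carton1: loose flat cardboard carton, 84 (x) by 60 (y) by 28 (z, thickness) mm, 0.12 kg, lying flat at the start, at the left of the table or at the right beyond the nuts; origin at its centre. May be absent.
- carton2: loose flat cardboard carton, 84 (x) by 60 (y) by 28 (z, thickness) mm, 0.12 kg, lying flat at the start, at the left of the table or at the right beyond the nuts; origin at its centre. May be absent.
- mat: white paper sheet flat on the table, under 1 mm thick, 190 (x) by 230 (y) mm; origin at its centre. The flat cartons are stood up on it
- spanner: bystander: big ring spanner lying flat, ring 68 mm, handle along +x to 240 mm from its origin (the ring's centre), 20 mm high
- screwdriver: bystander: screwdriver about 200 mm long lying across the table on the robot's side of the nuts
- brush: bystander: flat brush about 200 mm long lying across the table on the robot's side of the white sheet
- tin: bystander: low round grey tin with a lid, 72 mm wide, 36 mm high, origin under its centre
- cone: bystander: small brass cone standing among the nuts, 32 mm wide, 26 mm high, origin under its centre
- cube_carton: bystander: cube-shaped carton, 55 mm, origin under its centre
There are look-alikes about, which are no part of the job. Leave any pink look-alike of the nut_big0 alone.

How it is judged (in metres and radians):
At the end, for the whole second after the job is handed in: each nut present is on a peg of its kind (middle 9 to 24 mm up from the collar and within 9 mm of the peg's axis, bore within 0.25 rad of the peg); each carton present stands on a thin edge (thickness axis within 0.12 rad of level), its centre over the white sheet; all at rest (((x of nut_big0 in the frame of peg_thick0 between -0.009 and 0.009 m and y of nut_big0 in the frame of peg_thick0 between -0.009 and 0.009 m and z of nut_big0 in the frame of peg_thick0 between 0.009 and 0.024 m and angle between the z axis of nut_big0 and the z axis of peg_thick0, either way round below 0.25 rad) or (x of nut_big0 in the frame of peg_thick1 between -0.009 and 0.009 m and y of nut_big0 in the frame of peg_thick1 between -0.009 and 0.009 m and z of nut_big0 in the frame of peg_thick1 between 0.009 and 0.024 m and angle between the z axis of nut_big0 and the z axis of peg_thick1, either way round below 0.25 rad)) and linear speed of each of nut_big0, nut_big1, nut_small0, nut_small1, carton0, carton1, carton2 below 0.02 m/s and ((x of nut_big1 in the frame of peg_thick0 between -0.009 and 0.009 m and y of nut_big1 in the frame of peg_thick0 between -0.009 and 0.009 m and z of nut_big1 in the frame of peg_thick0 between 0.009 and 0.024 m and angle between the z axis of nut_big1 and the z axis of peg_thick0, either way round below 0.25 rad) or (x of nut_big1 in the frame of peg_thick1 between -0.009 and 0.009 m and y of nut_big1 in the frame of peg_thick1 between -0.009 and 0.009 m and z of nut_big1 in the frame of peg_thick1 between 0.009 and 0.024 m and angle between the z axis of nut_big1 and the z axis of peg_thick1, either way round below 0.25 rad)) and ((x of nut_small0 in the frame of peg_thin0 between -0.009 and 0.009 m and y of nut_small0 in the frame of peg_thin0 between -0.009 and 0.009 m and z of nut_small0 in the frame of peg_thin0 between 0.009 and 0.024 m and angle between the z axis of nut_small0 and the z axis of peg_thin0, either way round below 0.25 rad) or (x of nut_small0 in the frame of peg_thin1 between -0.009 and 0.009 m and y of nut_small0 in the frame of peg_thin1 between -0.009 and 0.009 m and z of nut_small0 in the frame of peg_thin1 between 0.009 and 0.024 m and angle between the z axis of nut_small0 and the z axis of peg_thin1, either way round below 0.25 rad)) and ((x of nut_small1 in the frame of peg_thin0 between -0.009 and 0.009 m and y of nut_small1 in the frame of peg_thin0 between -0.009 and 0.009 m and z of nut_small1 in the frame of peg_thin0 between 0.009 and 0.024 m and angle between the z axis of nut_small1 and the z axis of peg_thin0, either way round below 0.25 rad) or (x of nut_small1 in the frame of peg_thin1 between -0.009 and 0.009 m and y of nut_small1 in the frame of peg_thin1 between -0.009 and 0.009 m and z of nut_small1 in the frame of peg_thin1 between 0.009 and 0.024 m and angle between the z axis of nut_small1 and the z axis of peg_thin1, either way round below 0.25 rad)) and angle between carton0's own z axis and vertical between 1.45 and 1.69 rad and height (world z) of carton0 between 0.025 and 0.05 m and x of carton0 in the frame of mat between -0.095 and 0.095 m and y of carton0 in the frame of mat between -0.115 and 0.115 m and angle between carton1's own z axis and vertical between 1.45 and 1.69 rad and height (world z) of carton1 between 0.025 and 0.05 m and x of carton1 in the frame of mat between -0.095 and 0.095 m and y of carton1 in the frame of mat between -0.115 and 0.115 m and angle between carton2's own z axis and vertical between 1.45 and 1.69 rad and height (world z) of carton2 between 0.025 and 0.05 m and x of carton2 in the frame of mat between -0.095 and 0.095 m and y of carton2 in the frame of mat between -0.115 and 0.115 m); the robot touches nothing.
It fails at once if a tool or another bystander is shoved aside (more than 40 mm) (distance of any of spanner, screwdriver, brush, tin, cone, cube_carton from where it was at the start of the episode above 0.04 m).
Of nut_big0, nut_big1, nut_small0, nut_small1 only 3 to 4 are there at a start; the rules pass over those that are not, and their reading is None.
Of carton0, carton1, carton2 only 2 to 3 are there at a start; the rules pass over those that are not, and their reading is None.
At some moment in a run one of nut_big0, nut_big1, nut_small0, nut_small1, carton0, carton1, carton2 may be knocked a few centimetres aside while the robot is not near it.
It also fails if it takes over 210 s, if anything falls off the work surface, if the arm or the gripper's body presses on something with over 40 N, if the wrist force passes 120 N, or if a joint passes its speed limit or range.

## Robot

A 6-joint arm with a two-finger parallel gripper is mounted at the origin on the work surface. World frame = base frame: x ahead of the robot, y to its left, z up, the work surface at z = 0. Lengths are in mm, angles in rad, forces in N, time in s.
With the tool pointing down it reaches from about 275 to 750 mm from the base axis. Payload 10.2 kg.
Tool frame: the origin (TCP) lies on the centre line of the jaws, within the pads' length; the fingertips stand 8 mm ahead of it and the grasp point (between the pads) lies 11 mm behind it; x points along the fingers, y is the direction in which the jaws open and shut, and the axes are right-handed (so a half turn about x gives the same grasp; the last joint's range is limited). The gripper opens to 85 mm and grips with 20 to 120 N. Pads are 22 mm wide; open, the fingers measure 114 mm over their backs; the gripper's body (76 mm by 85 mm) begins 54 mm behind the grasp point. The pads swing forward as they close: fully open they stand 13 mm farther back than shut.
Start: joints at [0.91, 0.313, 1.498, -0, 1.331, -0.223], TCP at [222.586, 475.486, 239.294] pointing down, gripper open.
Joint ranges: [-2.94, 2.94], [-0.97, 2.17], [0.19, 2.56], [-1.23, 4.37], [0.02, 3.11], [-2.88, 2.88]. Speed limits (rad/s): [2.39, 2.39, 3.01, 3.14, 3.14, 3.14].

## Interface

Orientations are given as a unit quaternion [w, x, y, z].
In Python, from rig import ctrl, vision, workorder gives the robot as it stands. The module is installed in compiled form; this text tells all that it offers.
- The arm moves only by the shell command python3 -m jog 'ROWS' [OPENING] [FORCE]. ROWS is JSON, a list that holds one entry, the list of rows, each a list of 6 numbers: the shift along the tool's x, y, z in m, then the turn, a rotation vector about the tool's x, y, z in rad. A call has 1 to 12 rows; each row shifts and turns the commanded pose from where the row before left it, along the tool's axes as they then stand; what a row does not reach is not made up. A row lasts 1/8 s, in which the tool goes at most 62.5 mm and 10.7 degrees, less where a joint would pass 70% of its speed; a pose out of reach is approached as far as the arm can. A call is refused whole if a number of a shift passes 0.0625 or a number of a turn 0.188, either way. A call with a gripper value outside its range is refused whole. OPENING is the closure in counts, from 0 (fully open) to 255 (shut), set as the call begins (- or left out, the last holds). The fingers move at their own pace and stop on an object; FORCE is the grip in N (left out, the last holds). Time passes only in rows, so rows that do not move let the fingers close. It gives the time, the measured TCP pose, the force and the opening at its end, in the units of the state.
- ctrl.sense(): the state, without advancing time (a new reading comes with each control period).
- vision.capture(name): name is "scene" or "top" or "wrist"; returns a dict with "image" (480x640x3 uint8, red, green, blue), "mtx" (3x3 intrinsics, pixels), "R" (3x3) and "t" (3): a world point X has camera coordinates R X + t; the wrist camera has in their place "hand_eye" (4x4, takes a point from camera to tool coordinates, whose origin is the TCP and whose axes are the tool frame's). Camera axes: x right, y down, z forward; pixel columns grow to the right and rows downward; lengths in mm; the calibration is good to about 2 mm. A picture is of the moment at which its call begins: read the wrist's pose just before it. There is no depth.
- workorder.finish_job(): hands the job in, once; it reports no verdict.
The state is a dict: "time_s": time; "joints": joint angles; "dq": joint speeds; "tau": joint torques, N m; "eef_pos": TCP position; "ee_rot": TCP orientation; "force": force on the tool from outside, world axes, zero at the start; "wrist_torque": the same for the moment, N m; "grip_width": opening from 0.0 (shut) to 1.0 (fully open).
Only numpy, scipy, OpenCV 4.12 (cv2) and the standard library are available. Lean on these libraries where they do the work, as an engineer would, in place of code of your own. Each camera call takes 0.05 s, during which the arm holds its last target.

## Working session

There is one attempt and no reset: what is moved stays moved. The work goes in short steps, Python scripts to look and compute and a shell command to move; the robot and the scene stay as the last step left them, time stands still between calls to the robot, and variables do not carry over. Pictures are saved under pics/ and viewed, and the job is handed in when it is done.

```bash
mkdir -p pics; ls; python3 - <<'E'
from rig import ctrl, vision
import cv2
print(ctrl.sense())
for n in ["scene","top","wrist"]:
    c=vision.capture(n); cv2.imwrite(f"pics/{n}0.png",c["image"][:,:,::-1])
    print(n,{k:v.tolist() for k,v in c.items() if k!="image"})
E
```

```text
pics
{'time_s': 0.0, 'joints': array([ 9.09640058e-01,  3.13450676e-01,  1.49846244e+00, -4.67689899e-05,
        1.33099159e+00, -2.23403650e-01]), 'dq': array([ 1.95770195e-04,  3.70779457e-04, -6.94641459e-05,  1.76256887e-03,
       -4.00688131e-04,  5.48047017e-04]), 'tau': array([ 5.70899883e-04, -4.12272763e+01, -2.59739149e+01, -1.84742166e-04,
        4.31955224e-03, -7.12004544e-05]), 'eef_pos': array([222.41170364, 475.27734211, 238.72517658]), 'ee_rot': array([ 0.69005335,  0.15310613,  0.6904214 , -0.15395838]), 'force': array([ 0.24502869,  0.13969445, -0.71280294]), 'wrist_torque': array([ 0.02422013,  0.05533505, -0.00250441]), 'grip_width': 0.9964181890076289}
scene {'mtx': [[528.7890801954413, 0.0, 320.4975837530871], [0.0, 528.7890801954413, 232.52424835156813], [0.0, 0.0, 1.0]], 'R': [[-0.25682587032789017, 0.9663907885817561, 0.011371722589535472], [0.7699135438585871, 0.21169451631330788, -0.6020120985046614], [-0.5841862779229184, -0.14585703790769328, -0.7984059851850812]], 't': [109.0041919966818, -329.32053035263317, 1572.1225472738658]}
top {'mtx': [[540.1030935231496, 0.0, 315.13851267980755], [0.0, 540.1030935231496, 238.6830377428128], [0.0, 0.0, 1.0]], 'R': [[-0.016767254440130795, -0.9998584511364493, 0.0013917146118226677], [-0.9921552772434994, 0.01646558588442703, -0.12392251740243732], [0.1238820609144631, -0.0034586373766849515, -0.9922909214595698]], 't': [21.687135539919257, 467.4526890989691, 1398.8208068466406]}
wrist {'mtx': [[403.294277000143, 0.0, 314.4198332659284], [0.0, 403.294277000143, 247.1700099358431], [0.0, 0.0, 1.0]], 'hand_eye': [[-0.0010527585291504205, -0.275304181730387, 0.9613565931647001, -135.01740357514907], [0.9999993056312949, -0.0007989278777690468, 0.0008662858489954503, 0.1649531471573651], [0.0005295624659543026, 0.9613568376185848, 0.2753048316459167, -70.0991162337846], [0.0, 0.0, 0.0, 1.0]]}
```

View pics/scene0.png

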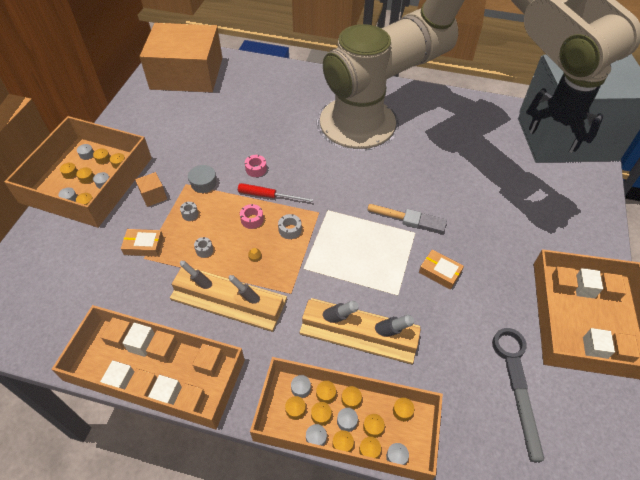

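View pics/top0.png

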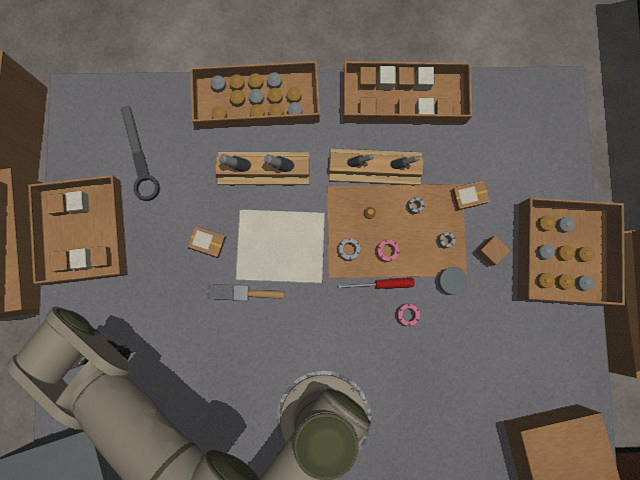

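View pics/wrist0.png

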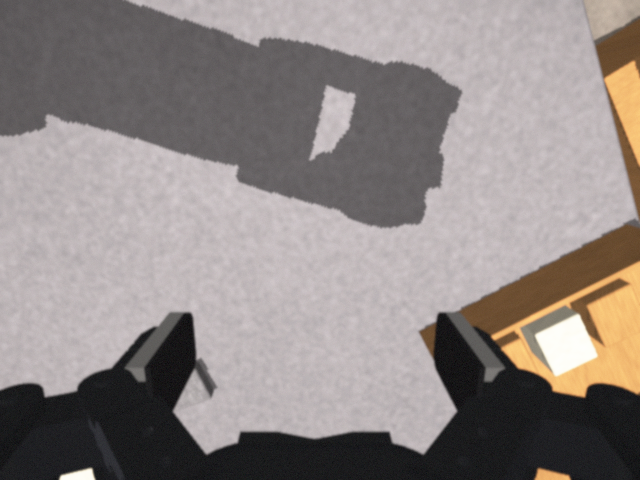

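The scene view shows one grey big nut (289,226), small nuts (189,211) and (203,246), and cartons (143,242) and (441,268). The pink rings are at (252,216) and (256,166). The thick pegs are on the stand at (360,328) and the thin pegs on the one at (228,298). I'll zoom in on these next.

```bash
cat > h.py <<'E'
import numpy as np, cv2, json
from scipy.spatial.transform import Rotation as Ro
from rig import ctrl, vision
def rot(q): return Ro.from_quat([q[1],q[2],q[3],q[0]])
class Cam:
    def __init__(s,name):
        if name=="wrist":
            st=ctrl.sense(); 
        c=vision.capture(name); s.img=c["image"]; s.bgr=s.img[:,:,::-1].copy(); s.K=np.array(c["mtx"])
        if name=="wrist":
            T=np.eye(4); T[:3,:3]=rot(st["ee_rot"]).as_matrix(); T[:3,3]=st["eef_pos"]
            W=T@np.array(c["hand_eye"]); s.R=W[:3,:3].T; s.t=-s.R@W[:3,3]
        else: s.R=np.array(c["R"]); s.t=np.array(c["t"])
        s.c=-s.R.T@s.t
    def proj(s,X):
        p=(s.R@np.asarray(X,float).reshape(-1,3).T).T+s.t; p=p@s.K.T; return p[:,:2]/p[:,2:]
    def ray(s,uv):
        d=s.R.T@np.linalg.inv(s.K)@np.array([uv[0],uv[1],1.]); return d/np.linalg.norm(d)
    def plane(s,uv,z):
        d=s.ray(uv); return s.c+d*(z-s.c[2])/d[2]
def tri(obs):  # [(cam,uv),...]
    A=np.zeros((3,3)); b=np.zeros(3)
    for c,uv in obs:
        d=c.ray(uv); P=np.eye(3)-np.outer(d,d); A+=P; b+=P@c.c
    X=np.linalg.solve(A,b)
    res=[float(np.linalg.norm((np.eye(3)-np.outer(c.ray(uv),c.ray(uv)))@(X-c.c))) for c,uv in obs]
    return X,res
def save(name,img,crop=None,f=1):
    if crop: x0,y0,x1,y1=crop; img=img[y0:y1,x0:x1]
    cv2.imwrite(f"pics/{name}.png",cv2.resize(img,None,fx=f,fy=f,interpolation=cv2.INTER_CUBIC))
def plan(pos,Rm):
    """tool-frame moves from now: turn first (rotvec in present tool axes), then shift in the target tool axes"""
    st=ctrl.sense(); R0=rot(st["ee_rot"]).as_matrix(); Rm=np.asarray(Rm)
    rv=Ro.from_matrix(R0.T@Rm).as_rotvec(); d=np.asarray(pos)-st["eef_pos"]
    np.set_printoptions(precision=4,suppress=True)
    print("turn",rv,"n",np.ceil(np.abs(rv).max()/0.185),"then shift mm (target axes)",Rm.T@d,"  shift now-axes",R0.T@d,"world",d)
def down(yaw,tilt_axis=None,tilt=0):
    """tool x down, tool y at world angle yaw; tilt = world rotvec applied after"""
    y=np.array([np.cos(yaw),np.sin(yaw),0]); x=np.array([0,0,-1.]); z=np.cross(x,y)
    M=np.stack([x,y,z],1)
    if tilt_axis is not None: M=Ro.from_rotvec(np.array(tilt_axis)*tilt).as_matrix()@M
    return M
def S():
    st=ctrl.sense(); np.set_printoptions(precision=4,suppress=True)
    print("t",round(st["time_s"],2),"pos",st["eef_pos"],"R",rot(st["ee_rot"]).as_matrix().round(3).tolist(),"F",st["force"],"w",st["grip_width"],"q",st["joints"])
E
python3 - <<'E'
from h import *
t=Cam("top"); s=Cam("scene")
save("top_pegs",t.bgr,(200,140,440,260),3.3); save("scene_pegs",s.bgr,(110,150,470,370),2.2)
save("top_cart",t.bgr,(180,180,520,340),2.3)
E
```

```text
(no output)
```

View pics/top_pegs.png

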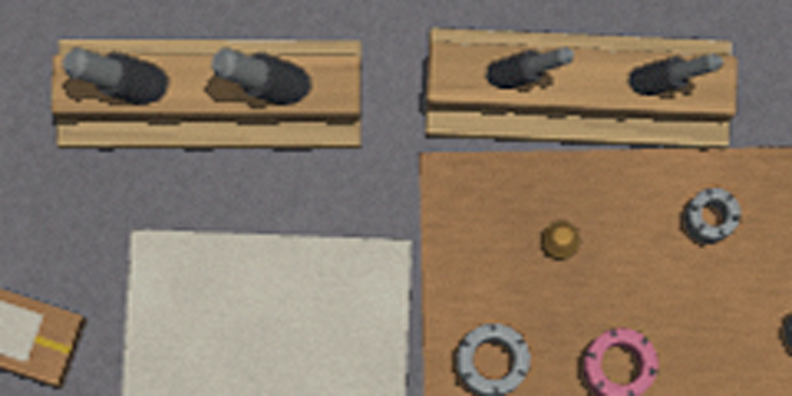

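View pics/scene_pegs.png

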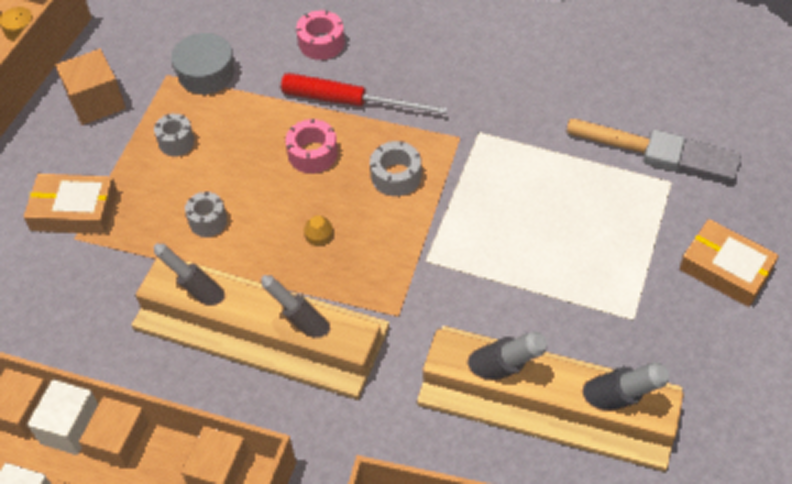

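The thick pegs lean to image-left in the top view (+y) and the thin pegs lean to −y. Next I'll do a rough triangulation of everything from the two fixed views.

```bash
python3 - <<'E'
from h import *
S()
t=Cam("top"); s=Cam("scene")
T=lambda x,y:(200+x/3.3,140+y/3.3); C=lambda x,y:(110+x/2.2,150+y/2.2)
for n,a,b in [("thick tipL",T(75,62),C(657,377)),("thick tipR",T(224,62),C(537,344)),("thin tipL",T(564,57),C(269,286)),("thin tipR",T(713,64),C(160,251)),
 ]:
    X,r=tri([(t,a),(s,b)]); print(n,X.round(1),np.round(r,1))
def comp(cam,lo,hi,roi,mn=60):
    hsv=cv2.cvtColor(cam.bgr,cv2.COLOR_BGR2HSV); m=cv2.inRange(hsv,lo,hi); z=np.zeros_like(m); x0,y0,x1,y1=roi; z[y0:y1,x0:x1]=m[y0:y1,x0:x1]
    n,l,st,ce=cv2.connectedComponentsWithStats(z); return [(ce[i].round(1).tolist(),st[i].tolist()) for i in range(1,n) if st[i,4]>mn]
hs=cv2.cvtColor(t.bgr,cv2.COLOR_BGR2HSV)
print(hs[248,341],hs[205,408],hs[220,350],hs[250,280],hs[241,206])
# corners of mat
m=cv2.inRange(hs,(0,0,165),(60,45,255)); z=np.zeros_like(m); z[200:290,230:330]=m[200:290,230:330]
c=max(cv2.findContours(z,0,2)[0],key=cv2.contourArea); r=cv2.minAreaRect(c); print("mat",[t.plane(p,0).round(1)[:2] for p in cv2.boxPoints(r)],t.plane(r[0],0))
for n,uv in [("big",(349,248)),("s0",(416,205)),("s1",(446,240)),("cL",(206,241)),("cR",(470,195)),("cone",(370,212)),("tin",(452,281)),("pink",(388,251)),("cube",(494,250))]: print(n,t.plane(uv,28).round(0))
E
```

```text
t 0.25 pos [222.5131 475.4132 239.0373] R [[-0.0, 0.424, 0.906], [-0.0, 0.906, -0.424], [-1.0, -0.001, -0.0]] F [ 0.5197  0.1939 -0.013 ] w 0.9979851252494996 q [ 0.9096  0.3132  1.498  -0.      1.331  -0.2234]
thick tipL [669.2 247.6  98.2] [0.3 0.3]
thick tipR [666.4 132.9 100.9] [1.4 1.4]
thin tipL [ 668.1 -131.9   93.2] [1. 1.]
thin tipR [ 659.9 -247.9   96.2] [0.4 0.4]
[ 95  10 153] [107  34  53] [ 15 123 149] [ 26  24 181] [ 23  25 183]
mat [array([366.6, 227.2]), array([555.3, 220.2]), array([542.6, -11.6]), array([354.2,  -0.9])] [453.9152 108.7342   0.    ]
big [442. -75.  28.]
s0 [ 554. -257.   28.]
s1 [ 459. -332.   28.]
cL [466. 302.  28.]
cR [ 579. -402.   28.]
cone [ 537. -133.   28.]
tin [ 350. -343.   28.]
pink [ 432. -178.   28.]
cube [ 430. -458.   28.]
```

```bash
python3 -m jog '[[[0,0,0,0.162,0,0],[0,0,0,0.162,0,0],[0,0,0,0.162,0,0],[0,0,0,0.162,0,0],[0,0,0,0.162,0,0],[0,0,0,0.162,0,0],[0,0,0,0.162,0,0]]]' 0 60; python3 -m jog '[[[0,0.022,0.055,0,0,0],[0,0.022,0.055,0,0,0],[0,0.022,0.055,0,0,0],[0,0.022,0.055,0,0,0],[0,0.022,0.055,0,0,0],[0,0.022,0.055,0,0,0],[0,0.022,0.055,0,0,0],[0,0.022,0.055,0,0,0],[0,0.022,0.055,0,0,0],[0,0.022,0.055,0,0,0],[0,0,0,0,0,0],[0,0,0,0,0,0]]]'
python3 - <<'E'
from h import *
S(); w=Cam("wrist"); save("w1",w.bgr)
E
```

```text
time_s: 1.23
eef_pos: [222.6, 475.5, 239.3]
ee_rot: [-0.498, -0.502, -0.498, 0.502]
force: [-0.7, 0.1, -0.7]
grip_width: 0.994
time_s: 2.72
eef_pos: [441.8, -74.3, 239.2]
ee_rot: [-0.499, -0.5, -0.5, 0.5]
force: [-0.2, -0.3, 0.6]
grip_width: 1.004
t 2.73 pos [441.757  -74.3294 239.1506] R [[-0.001, 1.0, -0.001], [0.0, -0.001, -1.0], [-1.0, -0.001, -0.0]] F [-0.1583 -0.2719  0.6145] w 1.0038239744533966 q [-0.4294  0.1424  1.7137  0.0002  1.2861 -0.4283]
```

View pics/w1.png

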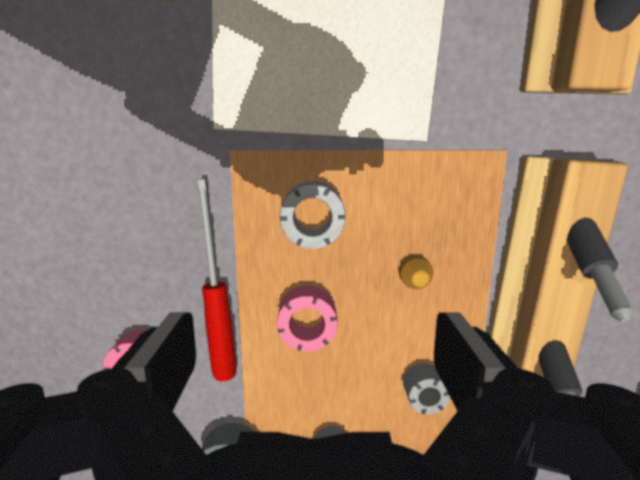

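The wrist view shows the big nut at (312,216), with the pink ring at (306,320), the cone at (416,272) and small nut 0 at (430,390). I'll take a second wrist position closer in, so I get the nut from two views.

```bash
python3 -m jog '[[[0.03,0,-0.04,0,0,0],[0.03,0,-0.04,0,0,0],[0,0,0,0,0,0],[0,0,0,0,0,0]]]'
python3 - <<'E'
from h import *
S(); w=Cam("wrist"); save("w2",w.bgr)
print(w.plane((314,160),30))
E
```

```text
time_s: 3.28
eef_pos: [442.3, 5.6, 180.1]
ee_rot: [0.501, 0.5, 0.5, -0.5]
force: [0.3, -0.2, -0.4]
grip_width: 0.999
t 3.27 pos [442.3255   5.5682 180.099 ] R [[0.001, 1.0, 0.001], [-0.001, 0.001, -1.0], [-1.0, 0.001, 0.001]] F [ 0.2976 -0.1604 -0.3591] w 0.9992726390532255 q [-0.2533  0.1915  1.8198 -0.0002  1.1288 -0.2538]
[442.1888  57.0162  30.    ]
```

View pics/w2.png

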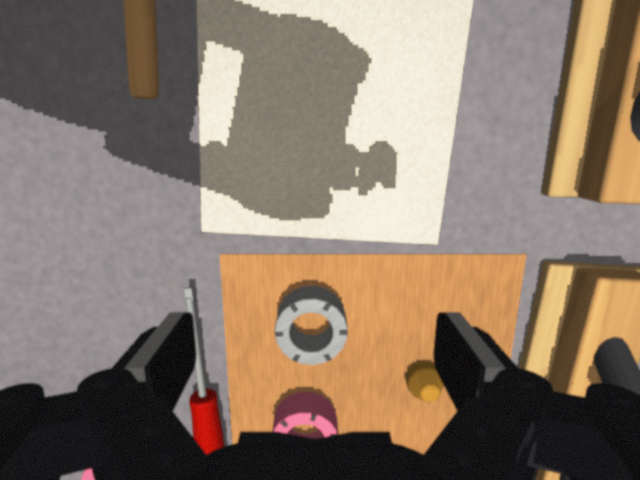

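```bash
cat >> h.py <<'E'
def topface(cam,roi,vmin=120,smax=70,dbg=None):
    hsv=cv2.cvtColor(cam.bgr,cv2.COLOR_BGR2HSV); x0,y0,x1,y1=roi
    m=cv2.inRange(hsv,(0,0,vmin),(180,smax,255)); z=np.zeros_like(m); z[y0:y1,x0:x1]=m[y0:y1,x0:x1]
    z=cv2.morphologyEx(z,cv2.MORPH_CLOSE,np.ones((5,5)))
    c=max(cv2.findContours(z,cv2.RETR_EXTERNAL,cv2.CHAIN_APPROX_NONE)[0],key=cv2.contourArea)
    e=cv2.fitEllipse(cv2.convexHull(c))
    if dbg:
        im=cam.bgr.copy(); cv2.ellipse(im,e,(0,255,0),1); save(dbg,im,(max(0,x0-20),max(0,y0-20),x1+20,y1+20),3)
    return e
E
python3 - <<'E'
from h import *
w=Cam("wrist"); e=topface(w,(250,285,380,385),dbg="d1"); print(e)
P=w.plane(e[0],30); print(P, "diam", e[1][1]/403.3*np.linalg.norm(P-w.c), e[1][0]/403.3*np.linalg.norm(P-w.c))
print(w.plane((e[0][0]-e[1][1]/2,e[0][1]),30),w.plane((e[0][0]+e[1][1]/2,e[0][1]),30))
t=Cam("top"); e2=topface(t,(334,234,364,264),vmin=115,dbg="d2"); print(e2,t.plane(e2[0],30)); print(tri([(w,e[0]),(t,e2[0])]))
E
```

```text
((310.6560363769531, 330.600830078125), (65.51371765136719, 72.5388412475586), 89.8110580444336)
[439.70547781 -74.09637473  30.        ] diam 57.89934775007981 52.29200598547908
[411.36636697 -74.02071977  30.        ] [468.06194928 -74.17207603  30.        ]
((341.03167724609375, 248.1321258544922), (31.21671485900879, 37.634300231933594), 84.54948425292969) [441.39799799 -53.94414404  30.        ]
(array([438.54307962, -52.20588359,  70.97653709]), [1.5357239964608602, 1.5357239964609275])
```

View pics/d1.png

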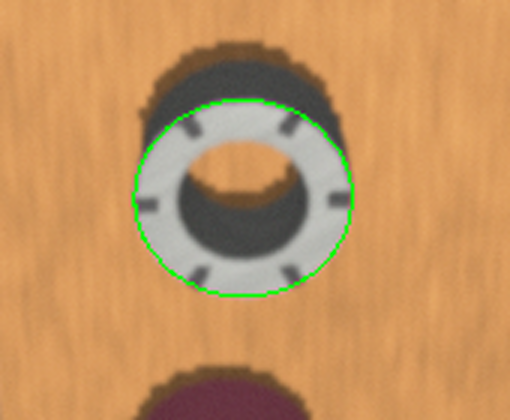

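View pics/d2.png

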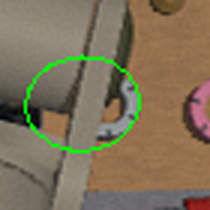

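```bash
python3 - <<'E'
from h import *
t=Cam("top"); t.bgr=cv2.imread("pics/top0.png"); w=Cam("wrist"); e=topface(w,(250,285,380,385))
e2=topface(t,(334,234,364,264),vmin=115,dbg="d3"); print(e2,t.plane(e2[0],30)); print(tri([(w,e[0]),(t,e2[0])]))
for r in [(400,192,432,220),(434,228,460,252)]:
    e3=topface(t,r,vmin=115); print(e3,t.plane(e3[0],30))
P=np.array([439.7,-74.1,22+0]); plan([439.7,-74.1,12],down(0))
E
```

```text
((349.5803527832031, 248.1703338623047), (20.681764602661133, 21.564945220947266), 131.39515686035156) [440.92216466 -76.47817019  30.        ]
(array([440.49987639, -76.5393896 ,  25.78958841]), [0.8901686839935109, 0.8901686839936251])
((416.4827880859375, 203.747802734375), (14.340604782104492, 15.21792984008789), 122.37323760986328) [ 556.93584529 -257.64632597   30.        ]
((447.6086120605469, 239.05709838867188), (14.609771728515625, 15.184585571289062), 137.73403930664062) [ 460.82719347 -336.11745046   30.        ]
turn [-0.0019  0.0003 -0.001 ] n 1.0 then shift mm (target axes) [167.7851  -2.6335  78.8088]   shift now-axes [167.8079  -2.651   78.7596] world [  -2.6335  -78.8088 -167.7851]
```

View pics/d3.png

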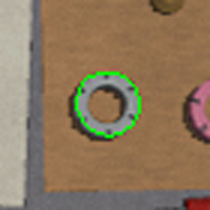

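The wrist view gives (439.7,−74.1) and wrist plus top gives (440.5,−76.5, z≈26), which agrees with the 30 mm nut top, and the 58 mm diameter checks. I'll grasp it at (440,−75).

```bash
python3 -m jog '[[[0,-0.001,0.04,0,0,0],[0,-0.001,0.0405,0,0,0],[0.05,0,0,0,0,0],[0.05,0,0,0,0,0],[0.03,0,0,0,0,0],[0,0,0,0,0,0],[0,0,0,0,0,0]]]' 0 60; python3 - <<'E'
from h import *
S(); w=Cam("wrist"); save("w3",w.bgr,(120,200,520,480),2); plan([440,-75,11],down(0))
E
```

```text
time_s: 4.4
eef_pos: [440.8, -75.7, 50.6]
ee_rot: [0.5, 0.501, 0.499, -0.5]
force: [-0.6, 0.2, -0.2]
grip_width: 1.002
t 4.4 pos [440.8105 -75.7352  50.573 ] R [[0.002, 1.0, -0.001], [-0.001, -0.001, -1.0], [-1.0, 0.002, 0.001]] F [-0.6166  0.162  -0.1647] w 1.002426395558966 q [-0.4332  0.4094  1.9366  0.      0.7934 -0.432 ]
turn [-0.0011  0.0012 -0.0025] n 1.0 then shift mm (target axes) [39.7353 -0.9102 -0.7257]   shift now-axes [39.7321 -1.0106 -0.7708] world [ -0.9102   0.7257 -39.7353]
```

View pics/w3.png

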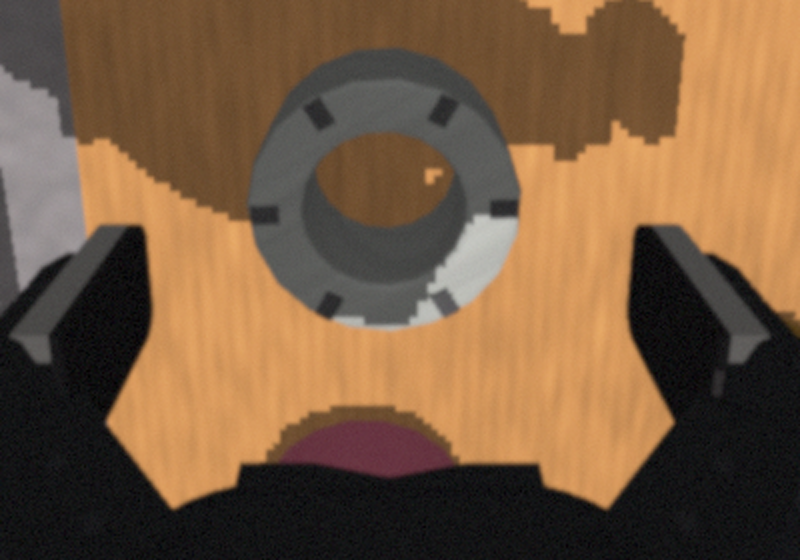

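The nut at (385,205) in the crop sits centred between the open jaws. Down and grip.

```bash
python3 -m jog '[[[0.02,-0.0005,0,0,0,0],[0.019,-0.0005,-0.001,0,0,0],[0,0,0,0,0,0],[0,0,0,0,0,0]]]' 0 60; python3 -m jog '[[[0,0,0,0,0,0],[0,0,0,0,0,0],[0,0,0,0,0,0],[0,0,0,0,0,0],[0,0,0,0,0,0],[0,0,0,0,0,0],[0,0,0,0,0,0],[0,0,0,0,0,0]]]' 255 70; python3 -m jog '[[[-0.03,0,0,0,0,0],[-0.05,0,0,0,0,0],[-0.05,0,0,0,0,0],[0,0,0,0,0,0],[0,0,0,0,0,0]]]'; python3 - <<'E'
from h import *
S(); w=Cam("wrist"); save("w4",w.bgr,(120,200,520,480),2)
E
```

```text
time_s: 4.95
eef_pos: [439.8, -74.6, 11.5]
ee_rot: [0.5, 0.5, 0.499, -0.5]
force: [-0.2, 0.1, 0.4]
grip_width: 0.997
time_s: 5.95
eef_pos: [439.6, -74.4, 11.6]
ee_rot: [0.5, 0.5, 0.499, -0.5]
force: [-3.5, 2.0, 15.8]
grip_width: 0.662
time_s: 6.58
eef_pos: [438.3, -73.9, 139.3]
ee_rot: [-0.499, -0.5, -0.5, 0.501]
force: [-0.3, 0.6, -4.7]
grip_width: 0.661
t 6.58 pos [438.318  -73.9304 139.3041] R [[-0.002, 1.0, -0.001], [0.001, -0.001, -1.0], [-1.0, -0.002, -0.001]] F [-0.2988  0.5997 -4.7425] w 0.6614111614588837 q [-0.4318  0.2532  1.8632 -0.      1.0272 -0.4308]
```

View pics/w4.png

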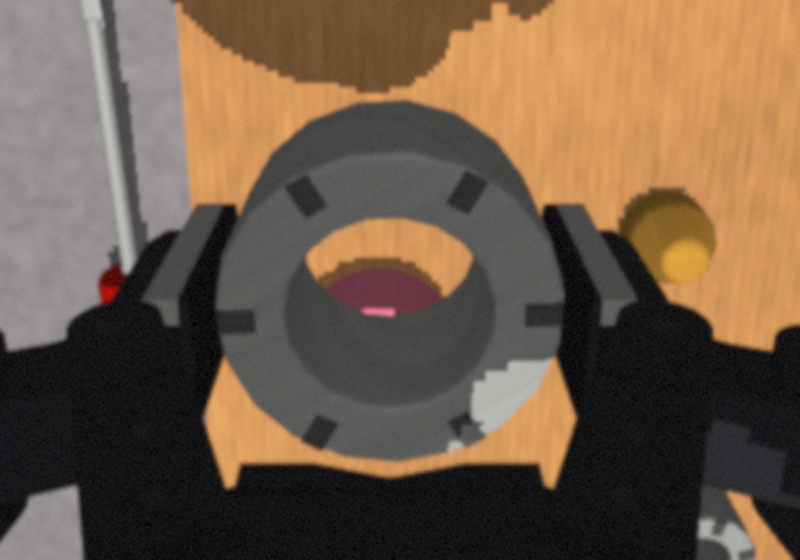

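The nut at (390,308) in the crop is gripped level and centred. Before choosing a peg I'll measure the nut in the hand and check reach with a quick kinematics fit.

```bash
python3 - <<'E'
from h import *
D=[([-0.4294,0.1424,1.7137,1.2861],[441.757,-74.329,239.15]),([0.9096,0.3132,1.498,1.331],[222.513,475.413,239.04]),([-.2533,.1915,1.8198,1.1288],[442.3255,5.5682,180.1]),([-.4332,.4094,1.9366,.7934],[440.81,-75.735,50.57]),([-.4318,.2532,1.8632,1.0272],[438.318,-73.93,139.3])]
# j1 check
for q,p in D: print(q[0],np.arctan2(p[1],p[0]),np.hypot(p[0],p[1]))
from scipy.optimize import least_squares
def f(v):
    o=[]
    for q,p in D:
        # possible lateral offset d: r^2 = x^2+y^2-d^2
        r=np.sqrt(p[0]**2+p[1]**2-v[5]**2); a=q[1]; b=q[1]+q[2]
        o+= [v[0]+v[2]*np.sin(a)+v[3]*np.sin(b)+v[4]*np.cos(b)-r, v[1]+v[2]*np.cos(a)+v[3]*np.cos(b)-v[4]*np.sin(b)-p[2]]
    return o
s=least_squares(f,[0,100,400,400,0,50]); print(s.x,np.abs(s.fun).max())
S()
w=Cam("wrist"); st=ctrl.sense()
e=topface(w,(220,265,410,432),vmin=60,smax=60,dbg="d4"); print(e)
Rm=rot(st["ee_rot"]).as_matrix(); 
for X in (-15,-18.4,-22):
    d=Rm.T@w.ray(e[0]); c=Rm.T@(w.c-st["eef_pos"]); print(X,c+d*(X-c[0])/d[0], e[1][1]/403.3*np.dot(np.array([X,0,0])-c,[.9613,0,.275]))
E
```

```text
-0.4294 -0.16669627237723506 447.96656938883285
0.9096 1.1330408165030188 524.9090928322732
-0.2533 0.012587802190919893 442.3605461628444
-0.4332 -0.17014754226512174 447.26865117622543
-0.4318 -0.16709479746949998 444.50907080058556
[ -5.33471931 -48.6935933  442.84867044 397.70868022  40.15111411
 132.82154776] 0.5302164444384516
t 6.62 pos [438.171  -73.854  138.9112] R [[-0.003, 1.0, -0.001], [0.001, -0.001, -1.0], [-1.0, -0.003, -0.001]] F [ 0.3713  0.1732 -4.4262] w 0.6577778357272405 q [-0.4318  0.254   1.8633  0.      1.0273 -0.4308]
((314.0867614746094, 343.4303283691406), (172.41107177734375, 175.70460510253906), 175.61044311523438)
-15 [-15.      -0.4228  -2.5618] 58.675906808986056
-18.4 [-18.4     -0.4236  -4.4717] 57.25196322998967
-22 [-22.      -0.4244  -6.4939] 55.74425826399351
```

View pics/d4.png

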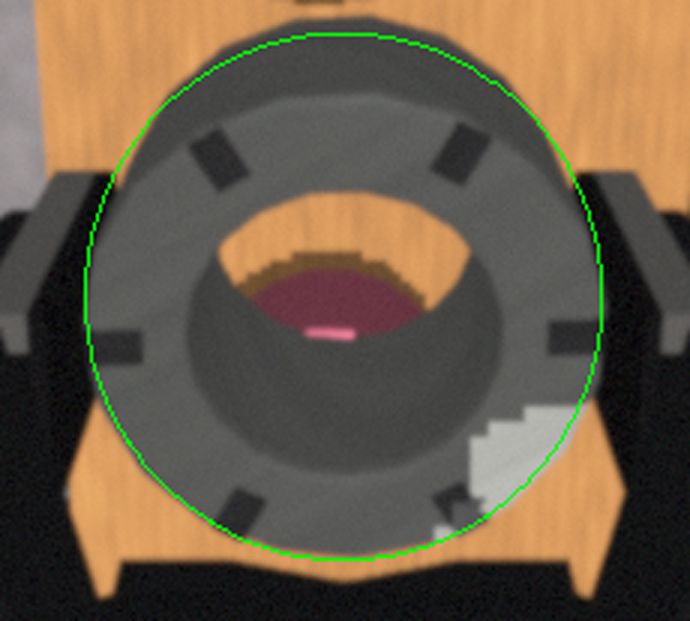

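The nut's axis is within about 1 mm of the TCP axis. Its top face sits at tool x ≈ −14 to −18. Next I'll go and look down on the thick stand from two places.

```bash
python3 -m jog '[[[-0.06,0,0,0,0,0],[-0.06,0,0,0,0,0],[0,0.058,-0.046,0,0,0],[0,0.058,-0.046,0,0,0],[0,0.058,-0.046,0,0,0],[0,0.057,-0.046,0,0,0],[0,0,-0.04,0,0,0],[0,0,0,0,0,0],[0,0,0,0,0,0],[0,0,0,0,0,0]]]'; python3 - <<'E'
from h import *
S(); w=Cam("wrist"); save("p1",w.bgr)
E
python3 -m jog '[[[0,0,0.04,0,0,0],[0,0,0.04,0,0,0],[0,0,0,0,0,0],[0,0,0,0,0,0],[0,0,0,0,0,0]]]'; python3 - <<'E'
from h import *
S(); w=Cam("wrist"); save("p2",w.bgr)
E
```

```text
time_s: 7.92
eef_pos: [634.7, 120.2, 260.0]
ee_rot: [-0.499, -0.5, -0.5, 0.501]
force: [0.2, 0.2, -2.9]
grip_width: 0.661
t 7.92 pos [634.6979 120.2442 259.975 ] R [[-0.001, 1.0, -0.002], [-0.0, -0.002, -1.0], [-1.0, -0.001, 0.0]] F [ 0.1993  0.2271 -2.9133] w 0.6611035435462027 q [ 0.0063  0.5809  1.0452 -0.0002  1.5162  0.0086]
time_s: 8.6
eef_pos: [634.6, 42.1, 260.3]
ee_rot: [0.5, 0.5, 0.5, -0.5]
force: [-0.8, -0.1, -4.7]
grip_width: 0.663
t 8.6 pos [634.6234  42.0907 260.3433] R [[0.0, 1.0, -0.0], [0.0, -0.0, -1.0], [-1.0, 0.0, -0.0]] F [-0.7631 -0.1273 -4.6768] w 0.6627558554045118 q [-0.1177  0.5555  1.085   0.0002  1.5011 -0.1176]
```

View pics/p1.png

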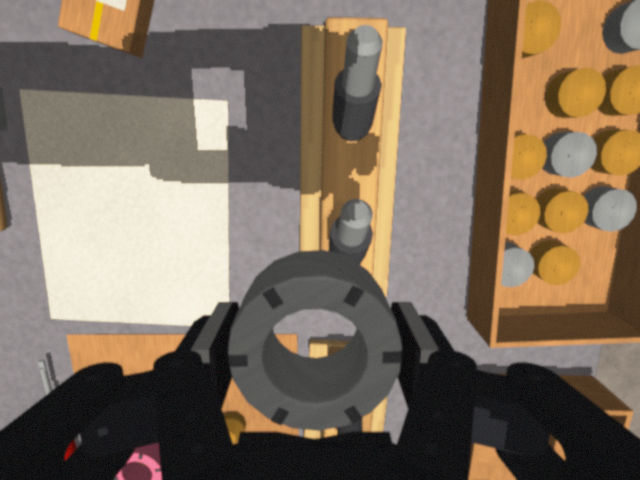

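View pics/p2.png

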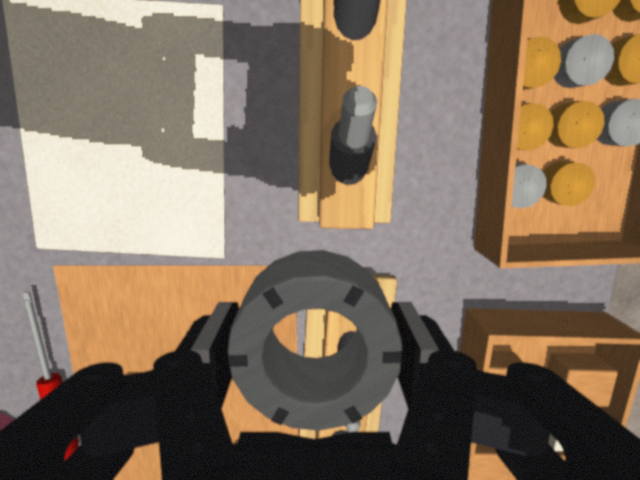

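p1 shows peg L tip at about (363,42) and peg R tip at about (355,215). p2 shows peg R tip at about (358,103). I'll zoom for accuracy.

```bash
python3 - <<'E'
import cv2,numpy as np
a=cv2.imread("pics/p1.png")[15:145,310:420]; b=cv2.imread("pics/p2.png")[75:205,310:420]
f=4.4
cv2.imwrite("pics/pz.png",np.hstack([cv2.resize(np.clip(i*1.5,0,255).astype(np.uint8)[:,:80],None,fx=f,fy=f,interpolation=cv2.INTER_CUBIC) for i in (a,b)]))
E
```

```text
(no output)
```

View pics/pz.png

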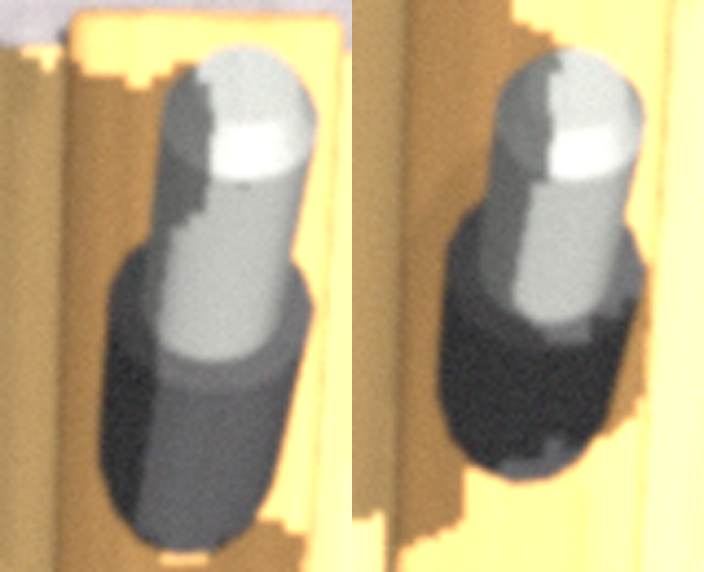

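```bash
cat >> h.py <<'E'
class Pose:  # recorded wrist camera at given pose
    def __init__(s,pos,R,path=None):
        c=vision.capture("wrist"); s.K=np.array(c["mtx"]); T=np.eye(4); T[:3,:3]=R; T[:3,3]=pos
        W=T@np.array(c["hand_eye"]); s.R=W[:3,:3].T; s.t=-s.R@W[:3,3]; s.c=W[:3,3]
    proj=Cam.proj; ray=Cam.ray; plane=Cam.plane
E
python3 - <<'E'
from h import *
p1=Pose([634.70,120.24,259.97],down(-.001)); p2=Pose([634.62,42.09,260.34],down(0))
print("L foot",p1.plane((358.2,86.6),70),"tip",p1.plane((365,34.3),106.9))
print("R foot",p2.plane((353.2,135.5),70),"tip",p2.plane((360.5,94.3),106.9))
# R tip in p1 : same measure
t=Cam("top"); s=Cam("scene")
C=lambda x,y:(110+x/2.2,150+y/2.2)
print("R tip p1", p1.plane((356,207),106.9), tri([(p1,(356,207)),(p2,(360.5,94.3))]))
print("L tip p1+scene",tri([(p1,(365,34.3)),(s,C(660,375))]))
E
```

```text
L foot [667.80711735 223.25056524  70.        ] tip [667.51569415 251.03442008 106.9       ]
R foot [664.81068205 109.66192952  70.        ] tip [665.55747023 136.58753323 106.9       ]
R tip p1 [664.71509936 138.27830902 106.9       ] (array([665.81142861, 137.12613269, 100.58334791]), [0.42921232367911855, 0.42921232367903617])
L tip p1+scene (array([668.26613266, 250.9790249 , 102.17843571]), [1.0551337627761421, 1.0551337627762591])
```

Peg L: foot ≈ (667.8, 224.3, 70), axis along +y. Peg spacing 114 mm against the stated 115, so the numbers hold. I'll use peg L, so the wrist camera side stays clear of its neighbour.

```bash
python3 -m jog '[[[0,0,0,0,-0.153,0],[0,0,0,0,-0.153,0],[0,0,0,0,-0.153,0],[0,0,0,0,-0.152,0],[0,0,0,0,0,0],[0,0,0,0,0,0]]]'; python3 - <<'E'
from h import *
S(); d=np.array([0.012,.5735,.819]); f=np.array([667.8,224.3,70]); print(f+d*80)
plan(f+d*80,down(-0.015,[1,0,0],-.611))
E
```

```text
time_s: 9.6
eef_pos: [634.9, 41.1, 260.7]
ee_rot: [-0.626, -0.328, -0.327, 0.627]
force: [0.5, 0.2, -4.4]
grip_width: 0.66
t 9.6 pos [634.8666  41.0738 260.6597] R [[-0.0, 1.0, -0.002], [-0.571, -0.001, -0.821], [-0.821, 0.001, 0.571]] F [ 0.5415  0.1911 -4.443 ] w 0.6602186777123134 q [ 0.1027  0.6375  1.0637 -0.6051  1.5223  0.1602]
[668.76 270.18 135.52]
turn [ 0.0133 -0.0031  0.0003] n 1.0 then shift mm (target axes) [ -28.9365   29.998  -259.9253]   shift now-axes [ -28.1505   33.4549 -259.5895] world [  33.8934  229.1062 -125.1397]
```

```bash
python3 -m jog '[[[-0.0058,0.006,-0.052,0.003,0,0],[-0.0058,0.006,-0.052,0.003,0,0],[-0.0058,0.006,-0.052,0.003,0,0],[-0.0058,0.006,-0.052,0.002,-0.003,0],[-0.0058,0.006,-0.052,0.002,0,0],[0,0,0,0,0,0],[0,0,0,0,0,0],[0,0,0,0,0,0],[0,0,0,0,0,0]]]'; python3 - <<'E'
from h import *
S(); d=np.array([0.012,.5735,.819]); f=np.array([667.8,224.3,70])
plan(f+d*80,down(-0.015,[1,0,0],-.611))
w=Cam("wrist"); save("p3",w.bgr); s=Cam("scene"); save("s3",s.bgr,(290,250,450,370),4.5)
E
```

```text
time_s: 10.72
eef_pos: [666.9, 269.8, 136.3]
ee_rot: [-0.625, -0.331, -0.321, 0.63]
force: [-0.4, -0.2, -3.1]
grip_width: 0.667
t 10.72 pos [666.865  269.7669 136.2531] R [[-0.0, 1.0, -0.016], [-0.575, -0.013, -0.818], [-0.818, 0.009, 0.575]] F [-0.3522 -0.2147 -3.1111] w 0.6665796837545569 q [ 0.4045  1.0617  0.6044 -0.5641  1.7189  0.4049]
turn [-0.0007  0.002   0.    ] n 1.0 then shift mm (target axes) [ 0.3635  1.8834 -0.7872]   shift now-axes [ 0.3618  1.8828 -0.7894] world [ 1.895   0.4131 -0.7331]
```

View pics/p3.png

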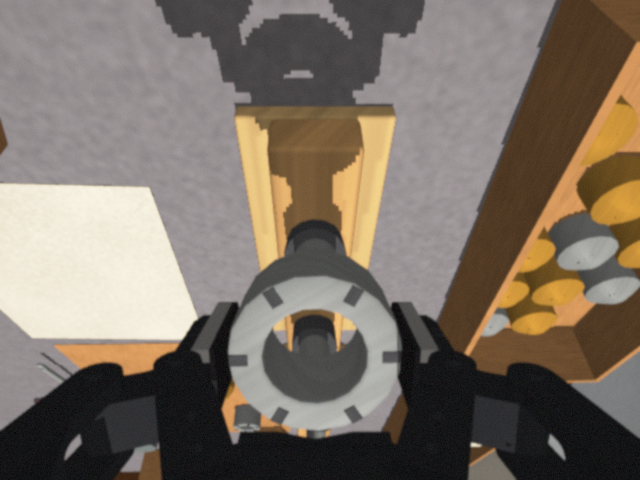

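View pics/s3.png

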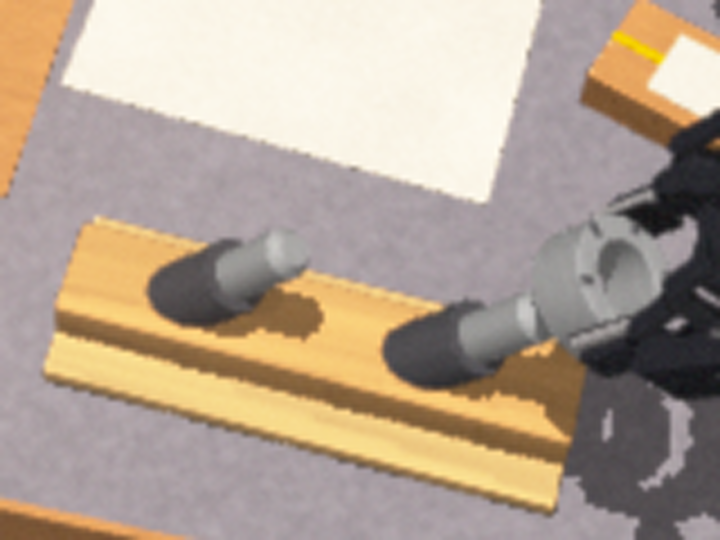

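The view through the hand shows the shank at (315,235) directly behind the nut centre (315,353), and the scene view shows nut and peg in line. I'll slide it on while watching force.

```bash
python3 -m jog '[[[0.01,0.0007,-0.0005,0,0,0],[0.01,0,0,0,0,0],[0.01,0,0,0,0,0],[0,0,0,0,0,0]]]'; python3 -m jog '[[[0.01,0,0,0,0,0],[0.01,0,0,0,0,0],[0,0,0,0,0,0]]]';  python3 - <<'E'
from h import *
S(); d=np.array([0.012,.5735,.819]); f=np.array([667.8,224.3,70])
plan(f+d*13.5,down(-0.015,[1,0,0],-.611))
w=Cam("wrist"); save("p4",w.bgr,(200,180,440,440),2.3); s=Cam("scene"); save("s4",s.bgr,(330,270,450,360),5)
E
```

```text
time_s: 11.32
eef_pos: [666.9, 253.0, 109.0]
ee_rot: [-0.625, -0.329, -0.322, 0.631]
force: [-0.5, 0.4, -3.5]
grip_width: 0.655
time_s: 11.7
eef_pos: [666.8, 241.6, 92.7]
ee_rot: [-0.625, -0.329, -0.322, 0.631]
force: [0.3, 0.1, -3.8]
grip_width: 0.658
t 11.7 pos [666.8172 241.5979  92.6859] R [[-0.002, 1.0, -0.013], [-0.577, -0.012, -0.817], [-0.817, 0.006, 0.577]] F [ 0.3254  0.0577 -3.7534] w 0.6580005009000934 q [ 0.3707  1.0535  0.7342 -0.5667  1.6012  0.4394]
turn [0.0017 0.0037 0.0023] n 1.0 then shift mm (target axes) [15.0073  1.162   1.1378]   shift now-axes [15.0086  1.1951  1.0848] world [  1.1448  -9.5556 -11.6294]
```

View pics/p4.png

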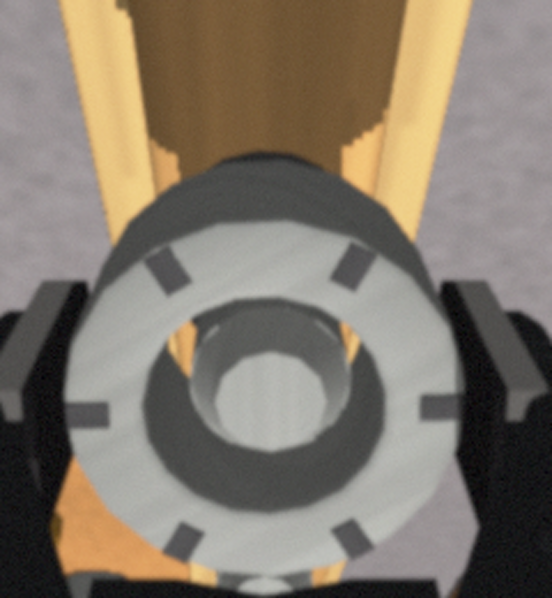

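View pics/s4.png

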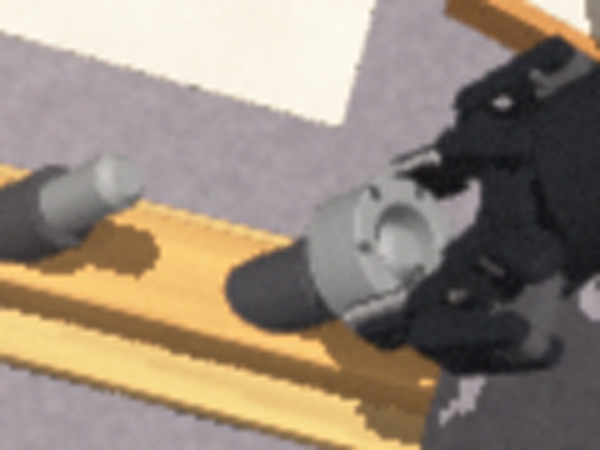

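The peg tip at (270,400) is centred in the bore. Pushing on to the collar.

```bash
python3 -m jog '[[[0.005,0,0.0005,0,0,0],[0.004,0,0.0005,0,0,0],[0.002,0,0,0,0,0],[0,0,0,0,0,0]]]'; python3 -m jog '[[[0.003,0,0,0,0,0],[0,0,0,0,0,0]]]';python3 -m jog '[[[0.002,0,0,0,0,0],[0,0,0,0,0,0]]]'
```

```text
time_s: 12.3
eef_pos: [667.1, 235.0, 85.1]
ee_rot: [-0.625, -0.33, -0.321, 0.63]
force: [0.3, -0.2, -3.2]
grip_width: 0.659
time_s: 12.55
eef_pos: [667.0, 233.3, 82.6]
ee_rot: [-0.625, -0.33, -0.321, 0.63]
force: [-1.4, -0.5, -3.7]
grip_width: 0.661
time_s: 12.8
eef_pos: [667.0, 232.1, 81.0]
ee_rot: [-0.625, -0.33, -0.321, 0.63]
force: [-0.0, -0.2, -4.5]
grip_width: 0.66
```

```bash
for i in 1 2; do :; done; python3 -m jog '[[[0.002,0,0,0,0,0],[0,0,0,0,0,0]]]';python3 -m jog '[[[0.002,0,0,0,0,0],[0,0,0,0,0,0]]]'
```

```text
time_s: 13.05
eef_pos: [667.2, 231.3, 80.1]
ee_rot: [-0.625, -0.33, -0.321, 0.63]
force: [-0.3, 2.3, -0.2]
grip_width: 0.657
time_s: 13.3
eef_pos: [667.2, 231.1, 79.9]
ee_rot: [-0.626, -0.331, -0.321, 0.629]
force: [-2.9, 6.5, 7.4]
grip_width: 0.662
```

The nut reached the collar (force rise at TCP 12 mm up the axis, as expected). Release, back off, check.

```bash
python3 -m jog '[[[0,0,0,0,0,0],[0,0,0,0,0,0],[0,0,0,0,0,0],[0,0,0,0,0,0]]]' 0 60; python3 -m jog '[[[-0.04,0,0,0,0,0],[-0.05,0,0,0,0,0],[-0.05,0,0,0,0,0],[-0.04,0,0,0,0,0],[0,0,0,0,0,0],[0,0,0,0,0,0]]]'; python3 - <<'E'
from h import *
S(); w=Cam("wrist"); save("p5",w.bgr); s=Cam("scene"); save("s5",s.bgr,(290,270,450,370),4.5)
E
```

```text
time_s: 13.8
eef_pos: [667.1, 229.8, 77.9]
ee_rot: [-0.625, -0.33, -0.321, 0.63]
force: [-0.8, 0.9, -0.6]
grip_width: 1.002
time_s: 14.55
eef_pos: [659.3, 326.9, 222.1]
ee_rot: [-0.627, -0.332, -0.321, 0.628]
force: [-0.5, 0.3, 0.6]
grip_width: 0.999
t 14.55 pos [659.2968 326.8762 222.1077] R [[0.006, 1.0, -0.015], [-0.574, -0.009, -0.819], [-0.819, 0.014, 0.574]] F [-0.5423  0.3467  0.6151] w 0.9986088440897847 q [ 0.4747  1.1627  0.1869 -0.6046  2.0152  0.2838]
```

View pics/p5.png

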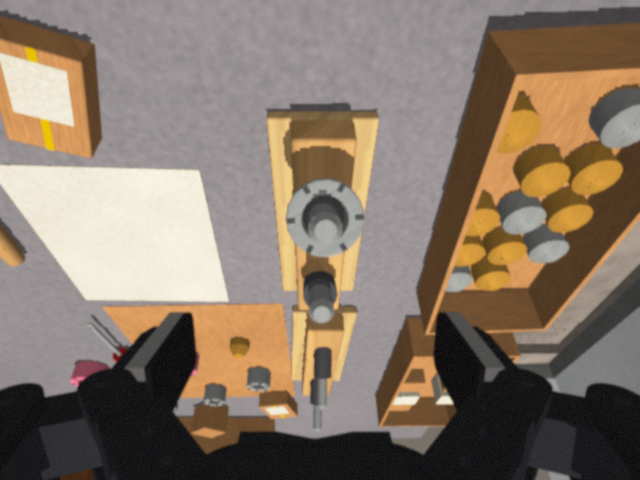

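View pics/s5.png

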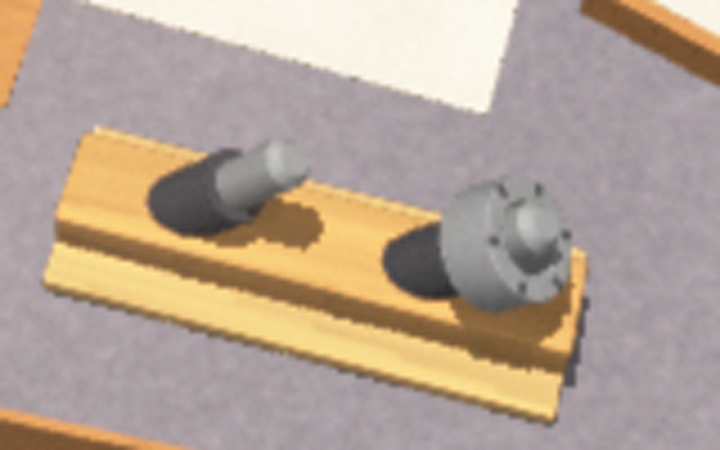

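The big nut is fully down at its collar (scene crop (505,240)). The elbow is nearly straight here, so I'm moving back in, then on to the left carton.

```bash
python3 -m jog '[[[0,-0.06,0,0,0,0],[0,-0.06,0,0,0,0],[0,-0.05,0,0,0,0],[0,0,0.02,0,0.153,0],[0,0,0.02,0,0.153,0],[0,0,0.02,0,0.153,0],[0,0,0.02,-0.013,0.152,0],[0,0,0,0,0,0],[0,0,0,0,0,0]]]'; python3 - <<'E'
from h import *
S(); w=Cam("wrist"); save("c1",w.bgr)
E
```

```text
time_s: 15.78
eef_pos: [528.0, 258.2, 252.3]
ee_rot: [0.506, 0.501, 0.497, -0.496]
force: [-0.4, 0.3, 0.2]
grip_width: 1.003
t 15.78 pos [527.9661 258.1579 252.2863] R [[0.013, 1.0, 0.006], [-0.004, 0.006, -1.0], [-1.0, 0.013, 0.004]] F [-0.3969  0.3296  0.166 ] w 1.0029644723748081 q [ 0.2586  0.4393  1.2841 -0.007   1.4068  0.2535]
```

View pics/c1.png

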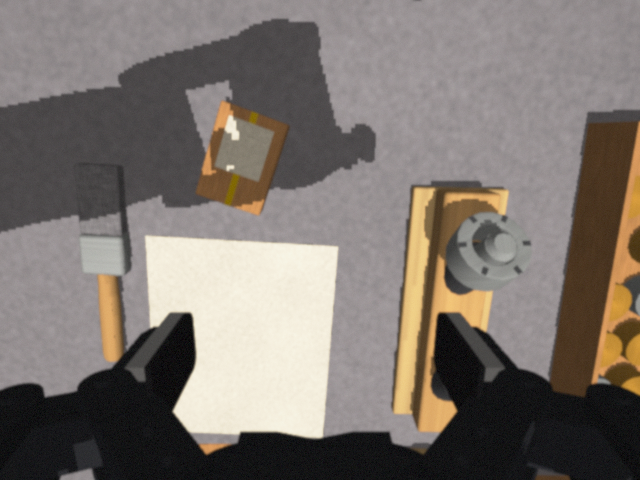

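The left carton is at (242,157), long side running up and slightly right. I'll zoom for its corners.

```bash
python3 - <<'E'
from h import *
w=Cam("wrist"); save("c1z",np.clip(w.bgr*1.4,0,255).astype(np.uint8),(180,85,305,230),4); S()
t=Cam("top"); save("c1t",t.bgr,(170,215,250,270),8)
E
```

```text
t 15.88 pos [527.6285 259.0193 251.7805] R [[0.012, 1.0, 0.008], [-0.004, 0.008, -1.0], [-1.0, 0.012, 0.004]] F [0.0709 0.2363 0.0825] w 1.0012112041922747 q [ 0.2601  0.4402  1.284  -0.0068  1.4069  0.2532]
```

View pics/c1z.png

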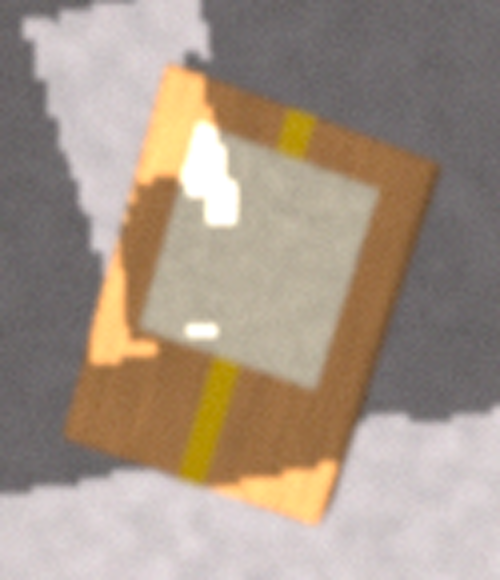

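View pics/c1t.png

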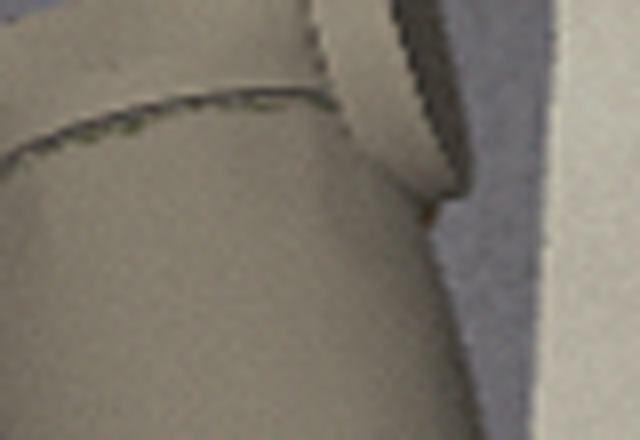

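```bash
python3 - <<'E'
from h import *
w=Pose([527.63,259.02,251.78],np.array([[0.012,1,.008],[-.004,.008,-1],[-1,.012,.004]]))
c=[(168,65),(428,162),(312,520),(67,437)]
P=np.array([w.plane((180+x/4,85+y/4),28) for x,y in c]); print(P.round(1)); 
for i in range(4): print(np.linalg.norm(P[i]-P[(i+1)%4]).round(1), np.degrees(np.arctan2(*(P[(i+1)%4]-P[i])[[1,0]])).round(1))
print(P.mean(0))
t=Cam("top"); t.bgr=cv2.imread("pics/top0.png"); s=Cam("scene"); s.bgr=cv2.imread("pics/scene0.png")
save("c1o",np.hstack([t.bgr[220:265,180:235],s.bgr[245:290,415:470]]),None,7)
E
```

```text
[[452.4 352.5  28. ]
 [506.5 333.5  28. ]
 [479.4 255.9  28. ]
 [425.7 274.4  28. ]]
57.3 -19.4
82.2 -109.2
56.8 161.0
82.5 71.1
[466.0143635 304.0762374  28.       ]
```

View pics/c1o.png

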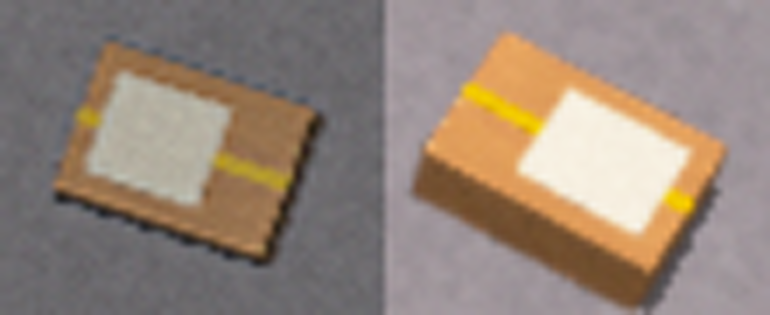

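```bash
python3 - <<'E'
from h import *
t=Cam("top"); s=Cam("scene"); 
for a,b in [((195.7,226),(463.6,266.1)),((207,241.7),(442.5,266.7))]: pass
print(tri([(t,(207,241.7)),(s,(442.5,266.7))]))
L=np.array([np.cos(np.radians(70.8)),np.sin(np.radians(70.8)),0])
R=down(np.radians(-19.2)); ax=R[:,1]; R=Ro.from_rotvec(ax*-.42).as_matrix()@R
c=np.array([466,304.,0]); P=c+L*10+[0,0,18.5]; print(P,R[:,0])
plan(P-R[:,0]*80,R)
E
```

```text
(array([465.1452993 , 303.61206123,  21.75251577]), [2.538111098069455, 2.538111098069411])
[469.28866647 313.4437637   18.5       ] [-0.13409881 -0.38507934 -0.91308894]
turn [ 0.3353 -0.4144 -0.0842] n 3.0 then shift mm (target axes) [ 119.8495  -72.9763 -124.8541]   shift now-axes [159.4764 -48.7145 -86.4417] world [ -47.497    85.5096 -160.3438]
```

```bash
python3 -m jog '[[[0,0,0,0.084,-0.104,-0.021],[0,0,0,0.084,-0.104,-0.021],[0,0,0,0.084,-0.104,-0.021],[0,0,0,0.084,-0.103,-0.021],[0.03,-0.0245,-0.0417,0,0,0],[0.04,-0.0245,-0.0417,0,0,0],[0.045,-0.0245,-0.0417,0,0,0],[0,0,0,0,0,0],[0,0,0,0,0,0],[0,0,0,0,0,0]]]' 0 50; python3 - <<'E'
from h import *
S()
R=down(np.radians(-19.2)); ax=R[:,1]; R=Ro.from_rotvec(ax*-.42).as_matrix()@R
P=np.array([469.3,313.4,18.5]); plan(P,R); w=Cam("wrist"); save("c2",w.bgr)
E
```

```text
time_s: 17.42
eef_pos: [482.8, 344.2, 101.5]
ee_rot: [-0.486, -0.446, -0.314, 0.683]
force: [-0.0, -0.2, -0.1]
grip_width: 1.0
t 17.43 pos [482.8282 344.2331 101.4589] R [[-0.131, 0.944, -0.304], [-0.384, -0.331, -0.862], [-0.914, 0.003, 0.406]] F [-0.0471 -0.1679 -0.0678] w 1.000471252973716 q [ 0.5331  0.7901  1.158  -0.2671  1.5205  0.929 ]
turn [-0.0035 -0.0025 -0.002 ] n 1.0 then shift mm (target axes) [89.4362 -2.6357 -3.1777]   shift now-axes [89.4382 -2.8276 -2.9479] world [-13.5282 -30.8331 -82.9589]
```

View pics/c2.png

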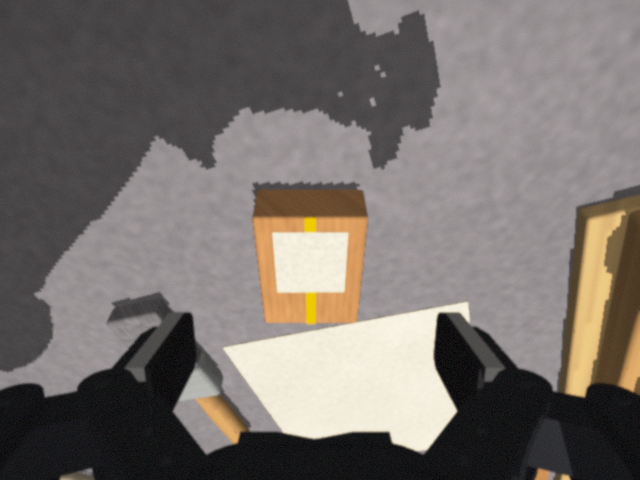

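The carton at (311,265) is square to the jaws and about 3 mm left of centre, which the planned shift takes out. The brush stays clear on the left.

```bash
python3 -m jog '[[[0.03,-0.0014,-0.0015,0,0,0],[0.03,-0.0014,-0.0015,0,0,0],[0.02,0,0,0,0,0],[0.009,0,0,0,0,0],[0,0,0,0,0,0],[0,0,0,0,0,0]]]' 0 40;  python3 - <<'E'
from h import *
S(); w=Cam("wrist"); save("c3",w.bgr)
E
python3 -m jog '[[[0,0,0,0,0,0],[0,0,0,0,0,0],[0,0,0,0,0,0],[0,0,0,0,0,0],[0,0,0,0,0,0],[0,0,0,0,0,0],[0,0,0,0,0,0]]]' 255 40;
```

```text
time_s: 18.23
eef_pos: [468.5, 314.1, 17.9]
ee_rot: [-0.486, -0.445, -0.315, 0.684]
force: [1.3, 0.4, -0.5]
grip_width: 1.001
t 18.23 pos [468.4609 314.1223  17.8893] R [[-0.133, 0.944, -0.302], [-0.384, -0.33, -0.862], [-0.914, 0.002, 0.407]] F [ 1.3337  0.3916 -0.4818] w 1.0014281091399688 q [ 0.5039  0.8374  1.316  -0.2855  1.3174  0.959 ]
time_s: 19.15
eef_pos: [468.1, 314.1, 17.5]
ee_rot: [-0.486, -0.444, -0.315, 0.684]
force: [0.1, 2.0, 5.2]
grip_width: 0.695
```

View pics/c3.png

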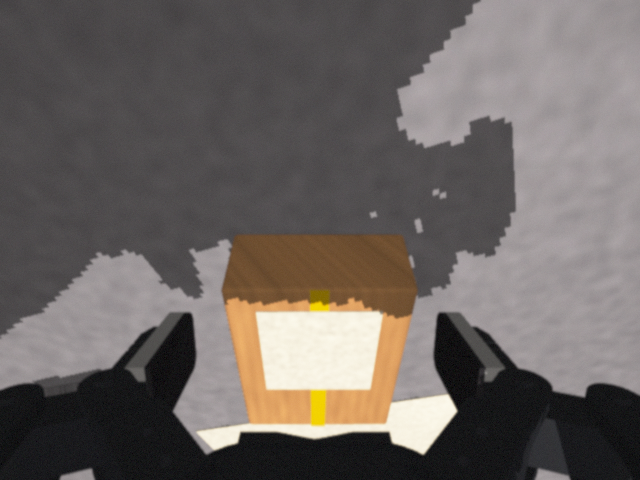

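The carton is gripped (opening 0.695 ≈ 59 mm). Lift, carry over the white sheet, and turn it upright.

```bash
python3 -m jog '[[[-0.037,0,0.0163,0,0,0],[-0.037,0,0.0163,0,0,0],[-0.037,0,0.0163,0,0,0],[0,0,0,0,0,0],[0,0,0,0,0,0]]]'; python3 - <<'E'
from h import *
S(); R=down(0,[1,0,0],1.153); plan([455,161.5,112],R)
E
```

```text
time_s: 19.77
eef_pos: [467.5, 314.1, 137.0]
ee_rot: [-0.486, -0.443, -0.315, 0.685]
force: [-0.1, 0.1, -0.6]
grip_width: 0.691
t 19.77 pos [467.4681 314.1076 136.9857] R [[-0.136, 0.944, -0.301], [-0.386, -0.33, -0.861], [-0.912, -0.001, 0.409]] F [-0.1286  0.1148 -0.6217] w 0.6907373783440973 q [ 0.5046  0.6885  1.2453 -0.276   1.5324  0.897 ]
turn [-0.3492  1.5582 -0.1328] n 9.0 then shift mm (target axes) [-129.3433  -12.4681   84.7567]   shift now-axes [ 83.4013  38.636  124.9812] world [ -12.4681 -152.6076  -24.9857]
```

```bash
python3 -m jog '[[[0,0,0,-0.0388,0.1731,-0.0148],[0,0,0,-0.0388,0.1731,-0.0148],[0,0,0,-0.0388,0.1731,-0.0148],[0,0,0,-0.0388,0.1731,-0.0148],[0,0,0,-0.0388,0.1731,-0.0148],[0,0,0,-0.0388,0.1731,-0.0148],[0,0,0,-0.0388,0.1731,-0.0148],[0,0,0,-0.0388,0.1731,-0.0148],[0,0,0,-0.0388,0.1731,-0.0148],[0,0,0,0,0,0],[0,0,0,0,0,0],[0,0,0,0,0,0]]]'; python3 - <<'E'
from h import *
S(); R=down(0,[1,0,0],1.153); plan([455,161.5,112],R); s=Cam("scene"); save("s6",s.bgr)
E
```

```text
time_s: 21.28
eef_pos: [467.8, 314.9, 138.7]
ee_rot: [0.148, 0.691, 0.692, -0.146]
force: [0.4, 0.1, -0.9]
grip_width: 0.696
t 21.27 pos [467.8204 314.9178 138.7485] R [[-0.0, 1.0, 0.003], [0.913, 0.001, -0.407], [-0.407, 0.002, -0.913]] F [ 0.3798  0.1378 -0.852 ] w 0.6961982823513421 q [-0.0586  0.5728  1.8758  1.2516  1.2881 -0.8472]
turn [0.0028 0.0015 0.0001] n 1.0 then shift mm (target axes) [-129.3685  -12.8204   86.6966]   shift now-axes [-129.2348  -13.0764   86.8575] world [ -12.8204 -153.4178  -26.7485]
```

View pics/s6.png

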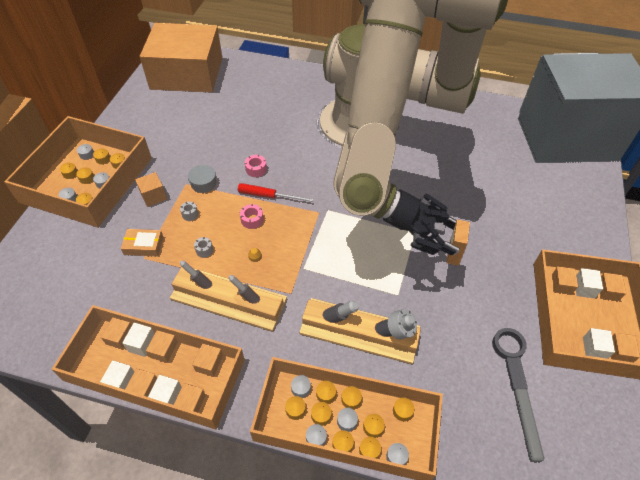

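The carton at (459,243) is now upright in the hand. Carry it over the sheet.

```bash
python3 -m jog '[[[-0.0431,-0.0043,0.0289,0,0,0],[-0.0431,-0.0043,0.0289,0,0,0],[-0.0431,-0.0043,0.0289,0.003,0.0015,0],[0,0,0,0,0,0],[0,0,0,0,0,0],[0,0,0,0,0,0]]]'; python3 - <<'E'
from h import *
S(); R=down(0,[1,0,0],1.153); plan([455,161.5,56],R); s=Cam("scene"); save("s7",s.bgr,(250,170,500,350),3); w=Cam("wrist"); save("c7",w.bgr)
E
```

```text
time_s: 22.08
eef_pos: [454.8, 162.1, 111.6]
ee_rot: [0.146, 0.691, 0.692, -0.146]
force: [-0.6, -0.2, -0.7]
grip_width: 0.689
t 22.07 pos [454.8252 162.1078 111.5656] R [[-0.001, 1.0, -0.0], [0.915, 0.001, -0.404], [-0.404, -0.001, -0.915]] F [-0.5732 -0.1864 -0.6614] w 0.6890756748164409 q [-0.3957  0.6098  1.9288  1.0178  1.4379 -1.014 ]
turn [-0.0005 -0.0015  0.0012] n 1.0 then shift mm (target axes) [21.9901  0.1748 51.0327]   shift now-axes [21.9132  0.2251 51.0655] world [  0.1748  -0.6078 -55.5656]
```

View pics/s7.png

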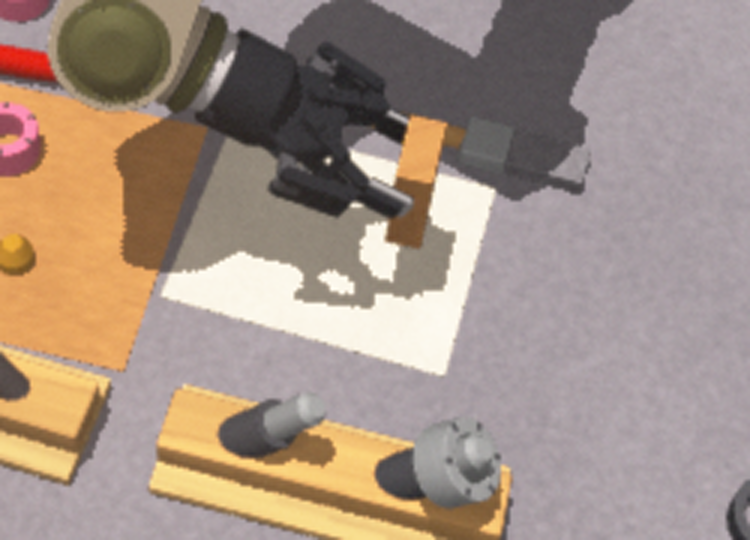

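View pics/c7.png

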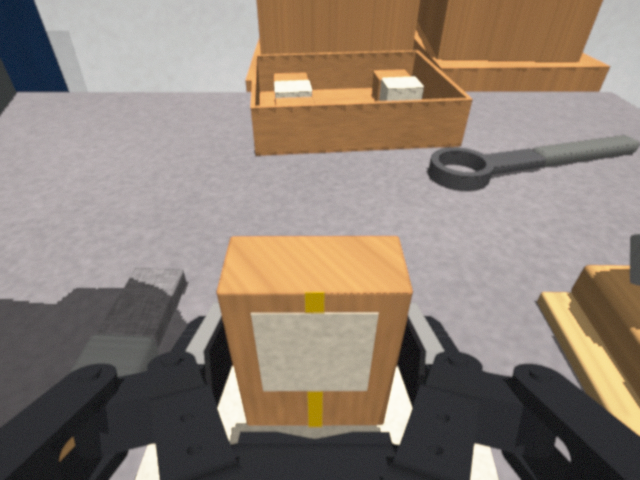

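```bash
python3 -m jog '[[[0.0075,0,0.017,0,0,0],[0.0075,0,0.017,0,0,0],[0.007,0,0.017,0,0,0],[0,0,0,0,0,0],[0,0,0,0,0,0]]]'; python3 -m jog '[[[0.0008,0,0.0018,0,0,0],[0,0,0,0,0,0]]]';  python3 -m jog '[[[0.0008,0,0.0018,0,0,0],[0,0,0,0,0,0]]]'; python3 -m jog '[[[0.0004,0,0.0009,0,0,0],[0,0,0,0,0,0]]]'
```

```text
time_s: 22.8
eef_pos: [455.1, 160.8, 56.3]
ee_rot: [0.146, 0.692, 0.692, -0.146]
force: [0.1, 0.3, -0.6]
grip_width: 0.688
time_s: 23.05
eef_pos: [455.1, 160.6, 54.0]
ee_rot: [0.146, 0.692, 0.692, -0.146]
force: [0.4, 0.3, -0.8]
grip_width: 0.696
time_s: 23.3
eef_pos: [455.2, 160.7, 53.2]
ee_rot: [0.144, 0.692, 0.692, -0.145]
force: [-1.9, -2.5, 12.2]
grip_width: 0.69
time_s: 23.55
eef_pos: [455.3, 160.7, 53.2]
ee_rot: [0.144, 0.692, 0.692, -0.144]
force: [-2.9, -6.2, 21.5]
grip_width: 0.691
```

Contact at the expected height. Ease off 1.5 mm, release, and retreat along the tool.

```bash
python3 -m jog '[[[-0.0005,0,-0.0012,0,0,0],[0,0,0,0,0,0]]]'; python3 -m jog '[[[0,0,0,0,0,0],[0,0,0,0,0,0],[0,0,0,0,0,0],[0,0,0,0,0,0]]]' 0 40; python3 -m jog '[[[-0.015,0,0,0,0,0],[-0.025,0,0,0,0,0],[-0.04,0,0,0,0,0],[-0.05,0,0,0,0,0],[0,0,0,0,0,0],[0,0,0,0,0,0]]]'; python3 - <<'E'
from h import *
S(); s=Cam("scene"); save("s8",s.bgr,(250,170,500,350),3)
E
```

```text
time_s: 23.8
eef_pos: [455.2, 160.7, 53.3]
ee_rot: [0.145, 0.692, 0.692, -0.145]
force: [-0.9, -2.0, 8.2]
grip_width: 0.696
time_s: 24.3
eef_pos: [455.0, 160.6, 52.1]
ee_rot: [0.145, 0.692, 0.692, -0.147]
force: [-1.1, -0.3, -0.0]
grip_width: 1.003
time_s: 25.05
eef_pos: [454.7, 41.6, 104.6]
ee_rot: [0.145, 0.692, 0.692, -0.147]
force: [0.3, -0.1, 0.2]
grip_width: 1.001
t 25.05 pos [454.7162  41.611  104.5931] R [[0.001, 1.0, -0.002], [0.915, -0.001, -0.404], [-0.404, -0.002, -0.915]] F [ 0.2661 -0.0627  0.1816] w 1.0006610566285656 q [-0.6251  0.6649  1.8374  0.8364  1.5659 -1.0635]
```

View pics/s8.png

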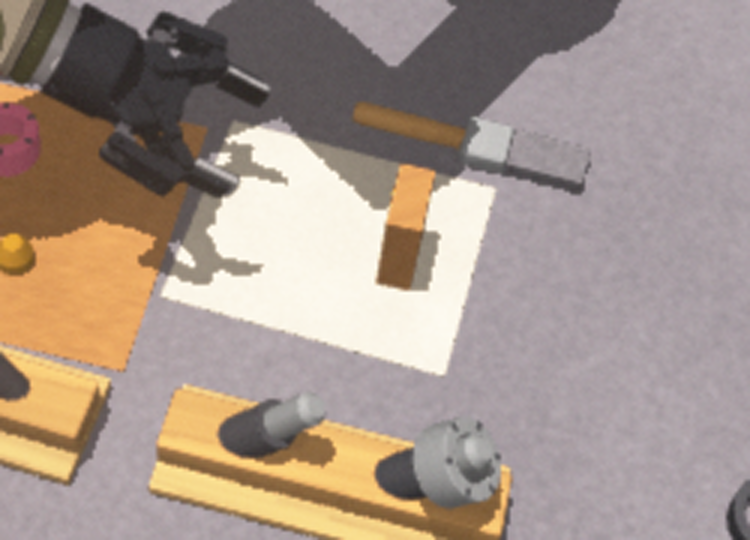

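The left carton stands free on the sheet (crop (408,228)). Next are the small nuts: level the tool and look over small nut 0.

```bash
python3 -m jog '[[[-0.02,0,-0.045,0,0,0],[-0.02,0,-0.045,0,0,0],[-0.02,0,-0.045,0,0,0],[0,0,0,0,-0.165,0],[0,0,0,0,-0.165,0],[0,0,0,0,-0.165,0],[0,0,0,0,-0.165,0],[0,0,0,0,-0.165,0],[0,0,0,0,-0.164,0],[0,0,0,0,-0.164,0]]]'; python3 -m jog '[[[0,0.02,0.052,0,0,0],[0,0.02,0.052,0,0,0],[0,0.02,0.052,0,0,0],[0,0.02,0.052,0,0,0],[0,0.02,0.052,0,0,0],[0,0,0,0,0,0],[0,0,0,0,0,0],[0,0,0,0,0,0]]]'; python3 - <<'E'
from h import *
S(); w=Cam("wrist"); save("n1",w.bgr)
E
```

```text
time_s: 26.35
eef_pos: [454.8, 42.1, 252.2]
ee_rot: [-0.501, -0.499, -0.5, 0.501]
force: [-0.8, -0.3, 0.1]
grip_width: 1.003
time_s: 27.35
eef_pos: [554.9, -217.3, 251.9]
ee_rot: [0.499, 0.5, 0.501, -0.5]
force: [0.5, 0.2, -0.6]
grip_width: 1.002
t 27.35 pos [ 554.8592 -217.2771  251.8523] R [[-0.001, 1.0, 0.001], [0.002, 0.001, -1.0], [-1.0, -0.001, -0.002]] F [ 0.5105  0.1848 -0.6154] w 1.001773491959773 q [-0.5702  0.4652  1.2464  0.0012  1.4325 -0.5711]
```

View pics/n1.png

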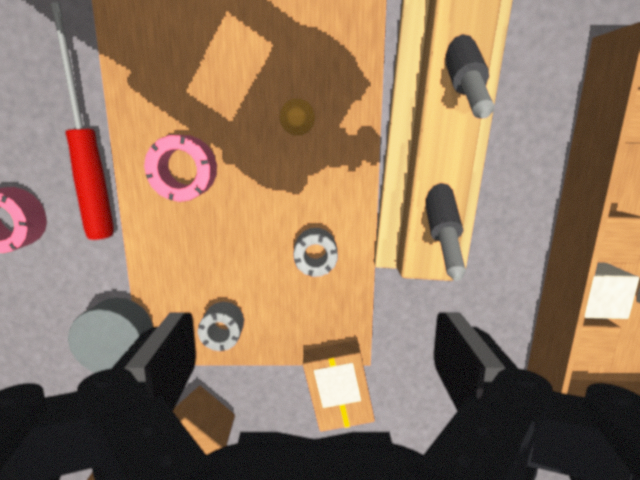

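One view has everything: small nuts at (316,255) and (220,331), right carton at (338,392), thin pegs at (470,78) and (446,230).

```bash
python3 - <<'E'
from h import *
w=Cam("wrist"); b=np.clip(w.bgr*1.4,0,255).astype(np.uint8)
f=5
A=cv2.resize(b[25:130,430:505],None,fx=f,fy=f,interpolation=cv2.INTER_CUBIC); B=cv2.resize(b[180:285,415:490],None,fx=f,fy=f,interpolation=cv2.INTER_CUBIC)
cv2.imwrite("pics/n1z.png",np.hstack([A,B]))
for n,r in [("s0",(285,225,345,283)),("s1",(190,300,248,356))]:
    e=topface(w,r,vmin=125,smax=60,dbg=n); P=w.plane(e[0],30); print(n,e,P.round(1),"diam",(e[1][1]/403.3*(w.R@P+w.t)[2]).round(1))
S()
E
```

```text
s0 ((315.1021728515625, 254.465576171875), (41.95334243774414, 43.73602294921875), 90.35611724853516) [ 555.3 -255.7   30. ] diam 40.5
s1 ((218.26837158203125, 331.1402282714844), (37.156333923339844, 41.67019271850586), 106.10321044921875) [ 460.7 -334.    30. ] diam 40.7
t 27.45 pos [ 554.89   -217.6767  252.051 ] R [[-0.001, 1.0, 0.0], [0.002, 0.0, -1.0], [-1.0, -0.001, -0.002]] F [0.2306 0.2647 0.5287] w 0.9947741669649391 q [-0.5706  0.4652  1.2459  0.001   1.4325 -0.5712]
```

View pics/n1z.png

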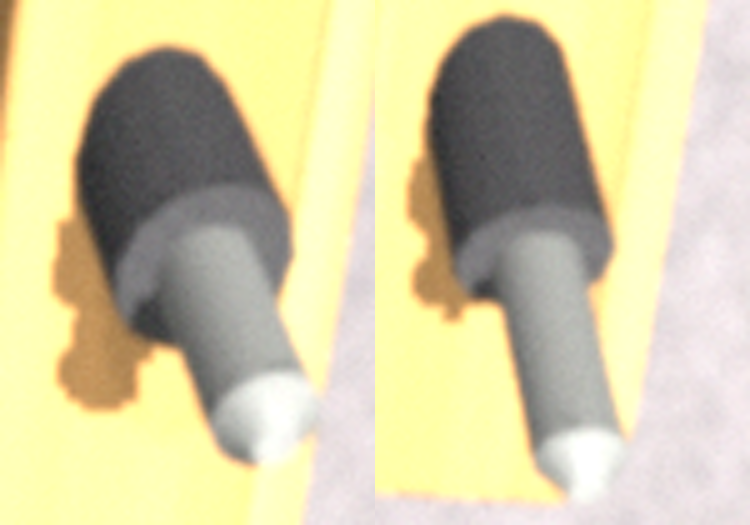

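View pics/s0.png

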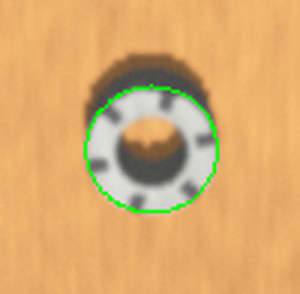

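```bash
python3 - <<'E'
from h import *
w=Cam("wrist"); t=Cam("top"); s=Cam("scene")
for n,c,tp in [("L",(472.2,78.2),(483.6,113.6)),("R",(448.4,231.8),(457,277.4))]:
    F=w.plane(c,70); T=w.plane(tp,106.9); print(n,"foot",F.round(1),"tip",T.round(1),"diff",(T-F).round(1), "foot from tip",(T-[0,-25.8,36.9]).round(1))
C=lambda x,y:(110+x/2.2,150+y/2.2)
print(tri([(w,(457,277.4)),(s,C(160,249))]),tri([(w,(483.6,113.6)),(s,C(268,284))]))
# stand foot edge line: near edge, z=0
E
```

```text
L foot [ 670.  -109.3   70. ] tip [ 666.4 -135.6  106.9] diff [ -3.6 -26.2  36.9] foot from tip [ 666.4 -109.8   70. ]
R foot [ 663.  -224.7   70. ] tip [ 659.9 -250.4  106.9] diff [ -3.1 -25.7  36.9] foot from tip [ 659.9 -224.6   70. ]
(array([ 660.8564879 , -248.86942737,  102.44634775]), [2.9927597481878236, 2.9927597481877997]) (array([ 669.22083841, -133.16863244,   97.63996731]), [2.152428035667471, 2.1524280356674557])
```

Thin pegs: L foot ≈ (669,−109.5), R foot ≈ (662.2,−224.7). Spacing is 115.4 mm and the lean is 3.5° off −y. Next I'll grasp small nut 0 with the jaws half open, to stay clear of the stand.

```bash
python3 -m jog '[[[0,0.0015,0.02,0.061,0,0],[0,0.0016,0.0185,0,0,0],[0.05,0,0,0,0,0],[0.05,0,0,0,0,0],[0.05,0,0,0,0,0],[0.035,0,0,0,0,0],[0,0,0,0,0,0],[0,0,0,0,0,0]]]' 75 60; python3 - <<'E'
from h import *
S(); plan([555.7,-256.3,17.5],down(-.061)); w=Cam("wrist"); save("n2",w.bgr,(120,200,520,480),2)
E
```

```text
time_s: 28.6
eef_pos: [557.3, -258.2, 68.3]
ee_rot: [0.484, 0.516, 0.484, -0.515]
force: [-0.8, -0.8, -0.2]
grip_width: 0.704
t 28.6 pos [ 557.2841 -258.1828   68.2556] R [[0.001, 0.998, -0.062], [0.0, -0.062, -0.998], [-1.0, 0.001, -0.001]] F [-0.7609 -0.8357 -0.2403] w 0.7042293509118315 q [-0.6247  0.6769  1.4032  0.0009  1.0612 -0.5626]
turn [-0.0015 -0.0005 -0.0007] n 1.0 then shift mm (target axes) [50.7556 -1.696  -1.7827]   shift now-axes [50.7554 -1.7332 -1.7531] world [ -1.5841   1.8828 -50.7556]
```

View pics/n2.png

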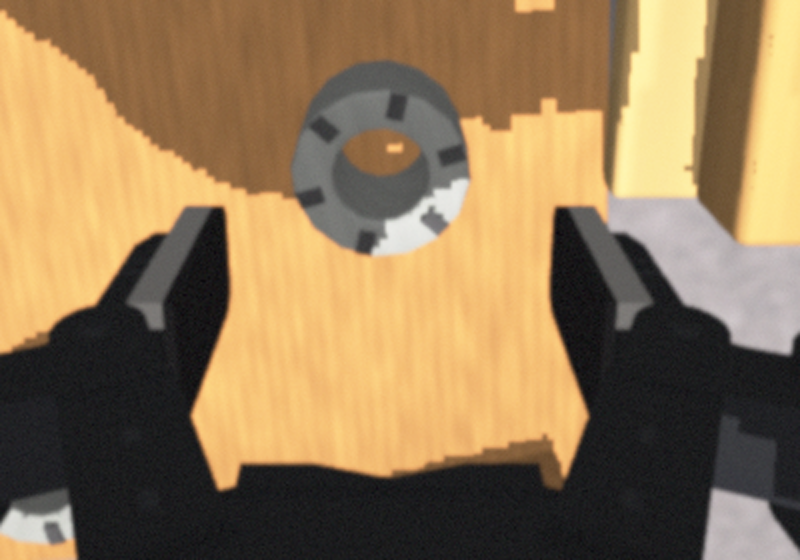

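```bash
python3 - <<'E'
from h import *
w=Cam("wrist"); print(w.plane((310.3,286.5),30)); print(w.proj([[557.3,-258.2,30]]))
E
python3 -m jog '[[[0.02,-0.0017,-0.0017,0,0,0],[0.02,0,0,0,0,0],[0.011,0,0,0,0,0],[0,0,0,0,0,0],[0,0,0,0,0,0]]]' 75 60
```

```text
[ 555.45610237 -256.23356863   30.        ]
[[314.56605686 290.23763162]]
time_s: 29.32
eef_pos: [555.4, -255.5, 16.7]
ee_rot: [0.484, 0.516, 0.485, -0.515]
force: [0.2, -0.2, 0.0]
grip_width: 0.707
```

```bash
python3 -m jog '[[[-0.0005,0,0.0007,0,0,0],[0,0,0,0,0,0],[0,0,0,0,0,0],[0,0,0,0,0,0],[0,0,0,0,0,0],[0,0,0,0,0,0],[0,0,0,0,0,0]]]' 255 60; python3 -m jog '[[[-0.03,0,0,0,0,0],[-0.05,0,0,0,0,0],[-0.06,0,0,0,0,0],[-0.05,0,0,0,0,0],[0,0,0,0,0,0],[0,0,0,0,0,0]]]'; python3 - <<'E'
from h import *
S(); w=Cam("wrist"); save("n3",w.bgr,(120,200,520,480),2)
E
```

```text
time_s: 30.2
eef_pos: [555.4, -256.1, 17.4]
ee_rot: [0.484, 0.516, 0.485, -0.515]
force: [-1.4, 1.5, 5.4]
grip_width: 0.473
time_s: 30.95
eef_pos: [554.7, -255.9, 205.0]
ee_rot: [0.483, 0.515, 0.486, -0.515]
force: [0.1, 0.5, -3.1]
grip_width: 0.475
t 30.95 pos [ 554.6783 -255.8861  205.019 ] R [[-0.003, 0.998, -0.062], [0.003, -0.062, -0.998], [-1.0, -0.003, -0.003]] F [ 0.0708  0.4517 -3.1184] w 0.47464856161332236 q [-0.6241  0.5308  1.2671  0.0009  1.3479 -0.5623]
```

View pics/n3.png

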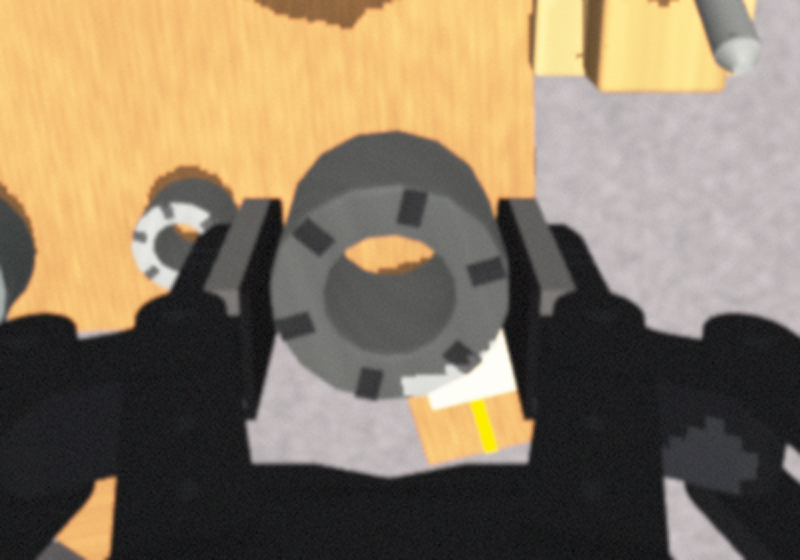

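```bash
python3 - <<'E'
from h import *
c=vision.capture("wrist"); H=np.array(c["hand_eye"]); d=H[:3,:3]@np.linalg.inv(c["mtx"])@[314.5,345.3,1]
for X in (-8,-12.5): print(H[:3,3]+d*(X-H[0,3])/d[0])
p=np.array([-.035,-.5725,.819]); p/=np.linalg.norm(p); f=np.array([669,-109.5,70])
yv=np.array([.998,-.061,0]); R=np.stack([-p,yv,np.cross(-p,yv)],1); print(np.linalg.det(R))
print(f+p*80); plan(f+p*80,R)
E
```

```text
[-8.         -0.25101511  2.11332836]
[-12.5         -0.25619062  -0.43959182]
0.9997249999437355
[ 666.19963908 -155.30590362  135.52844552]
turn [-0.0023  0.6072  0.0038] n 4.0 then shift mm (target axes) [117.8098 105.2498 -48.2979]   shift now-axes [  68.74    105.4443 -107.0009] world [111.6051 100.5253 -68.7885]
```

```bash
python3 -m jog '[[[0,0,0,0,0.152,0],[0,0,0,0,0.152,0],[0,0,0,0,0.152,0],[0,0,0,-0.002,0.151,0.004],[0,0.052,-0.024,0,0,0],[0,0.053,-0.024,0,0,0],[0.05,0,0,0,0,0],[0.05,0,0,0,0,0],[0,0,0,0,0,0],[0,0,0,0,0,0],[0,0,0,0,0,0]]]'; python3 - <<'E'
from h import *
S()
p=np.array([-.035,-.5725,.819]); p/=np.linalg.norm(p); f=np.array([669,-109.5,70])
yv=np.array([.998,-.061,0]); R=np.stack([-p,yv,np.cross(-p,yv)],1)
plan(f+p*80,R)
w=Cam("wrist"); save("n4",w.bgr); s=Cam("scene"); save("s9",s.bgr,(160,240,300,340),4.5)
E
```

```text
time_s: 32.42
eef_pos: [666.4, -167.6, 153.1]
ee_rot: [0.319, 0.647, 0.606, -0.336]
force: [0.1, 0.0, -1.6]
grip_width: 0.471
t 32.42 pos [ 666.4337 -167.6177  153.0979] R [[0.04, 0.998, -0.049], [0.569, -0.063, -0.82], [-0.821, 0.005, -0.571]] F [ 0.0776  0.0345 -1.5784] w 0.471415975838614 q [-0.6003  0.8755  0.9194  0.518   1.6696 -0.572 ]
turn [ 0.0009  0.0034 -0.0056] n 1.0 then shift mm (target axes) [21.4324 -0.9846  0.0244]   shift now-axes [21.4265 -1.1056 -0.0486] world [ -0.234   12.3118 -17.5694]
```

View pics/n4.png

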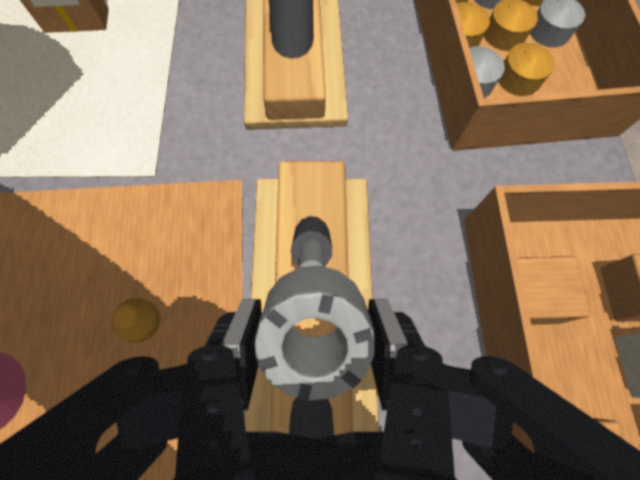

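View pics/s9.png

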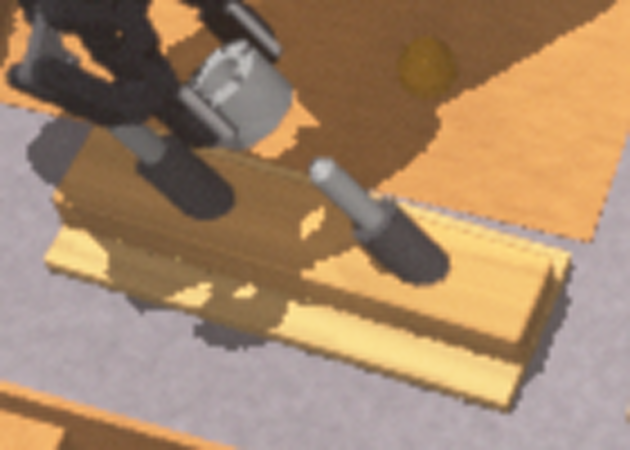

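The nut centre (314,345) lines up with the shank at (312,245) within about 1.4 mm sideways, the same as the computed −1 mm. Correct and slide on.

```bash
python3 -m jog '[[[0.02,-0.0012,0,0,0.003,-0.005],[0.012,0,0,0,0,0],[0.012,0,0,0,0,0],[0.01,0,0,0,0,0],[0,0,0,0,0,0]]]';  python3 - <<'E'
from h import *
S()
p=np.array([-.035,-.5725,.819]); p/=np.linalg.norm(p); f=np.array([669,-109.5,70])
yv=np.array([.998,-.061,0]); R=np.stack([-p,yv,np.cross(-p,yv)],1)
plan(f+p*17.5,R)
w=Cam("wrist"); save("n5",w.bgr,(200,180,440,440),2.3); s=Cam("scene"); save("s10",s.bgr,(180,240,300,330),5)
E
```

```text
time_s: 33.15
eef_pos: [666.7, -134.7, 107.0]
ee_rot: [0.316, 0.645, 0.609, -0.336]
force: [0.6, 1.3, -0.9]
grip_width: 0.474
t 33.15 pos [ 666.6504 -134.715   106.9666] R [[0.032, 0.998, -0.049], [0.574, -0.059, -0.817], [-0.818, -0.002, -0.575]] F [ 0.625   1.3207 -0.8667] w 0.47393482505876294 q [-0.5611  0.8938  1.0105  0.5271  1.566  -0.5936]
turn [ 0.0005 -0.0016  0.003 ] n 1.0 then shift mm (target axes) [27.2993  0.8067  0.4729]   shift now-axes [27.2959  0.8891  0.5157] world [  1.737   15.195  -22.6323]
```

View pics/n5.png

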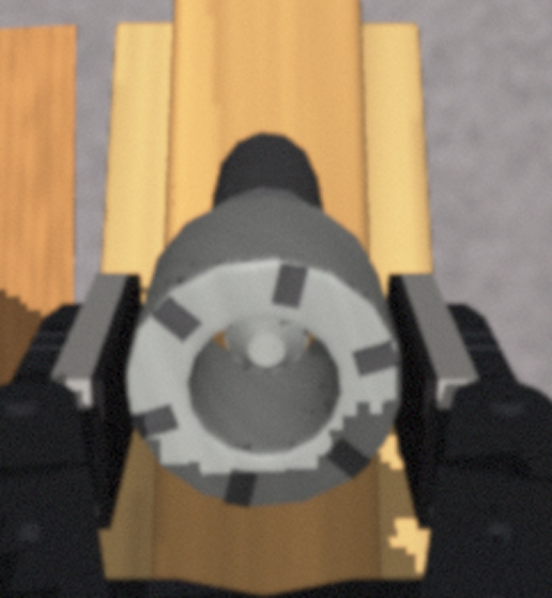

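View pics/s10.png

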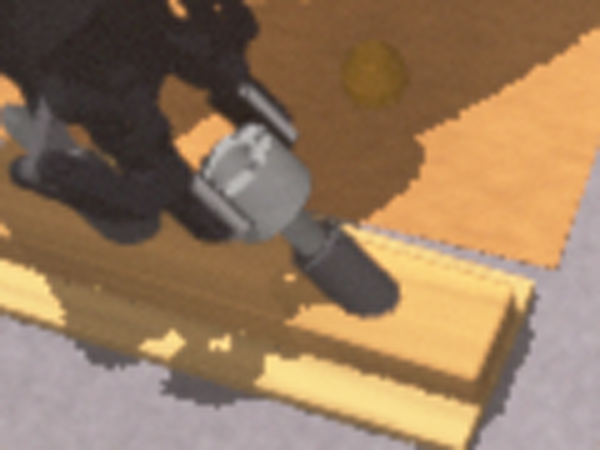

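The tip at (265,348) is inside the bore, close to the axis. Push on with a small +z trim.

```bash
python3 -m jog '[[[0.007,0.0003,0.0009,0,0,0],[0.007,0,0,0,0,0],[0.007,0,0,0,0,0],[0,0,0,0,0,0]]]'; python3 -m jog '[[[0.003,0,0,0,0,0],[0,0,0,0,0,0]]]';python3 -m jog '[[[0.002,0,0,0,0,0],[0,0,0,0,0,0]]]';python3 -m jog '[[[0.002,0,0,0,0,0],[0,0,0,0,0,0]]]'
```

```text
time_s: 33.75
eef_pos: [667.6, -123.5, 89.3]
ee_rot: [0.316, 0.645, 0.609, -0.336]
force: [-0.0, -1.1, -2.0]
grip_width: 0.472
time_s: 34.0
eef_pos: [667.9, -122.3, 87.4]
ee_rot: [0.316, 0.646, 0.609, -0.336]
force: [-0.2, 0.0, -1.5]
grip_width: 0.471
time_s: 34.25
eef_pos: [667.9, -121.1, 85.8]
ee_rot: [0.316, 0.646, 0.609, -0.336]
force: [0.1, -0.9, -3.0]
grip_width: 0.474
time_s: 34.5
eef_pos: [668.1, -120.2, 84.4]
ee_rot: [0.316, 0.646, 0.609, -0.336]
force: [1.1, -1.2, -0.2]
grip_width: 0.469
```

```bash
python3 -m jog '[[[0.002,0,0,0,0,0],[0,0,0,0,0,0]]]'; python3 -m jog '[[[0.001,0,0,0,0,0],[0,0,0,0,0,0]]]'; python3 - <<'E'
from h import *
w=Cam("wrist"); save("n6",w.bgr,(200,180,440,440),2.3)
E
```

```text
time_s: 34.75
eef_pos: [668.2, -120.2, 84.2]
ee_rot: [0.317, 0.646, 0.608, -0.336]
force: [-5.0, -6.2, 7.6]
grip_width: 0.47
time_s: 35.0
eef_pos: [668.2, -120.1, 84.1]
ee_rot: [0.317, 0.646, 0.608, -0.336]
force: [-6.4, -7.4, 12.9]
grip_width: 0.471
```

View pics/n6.png

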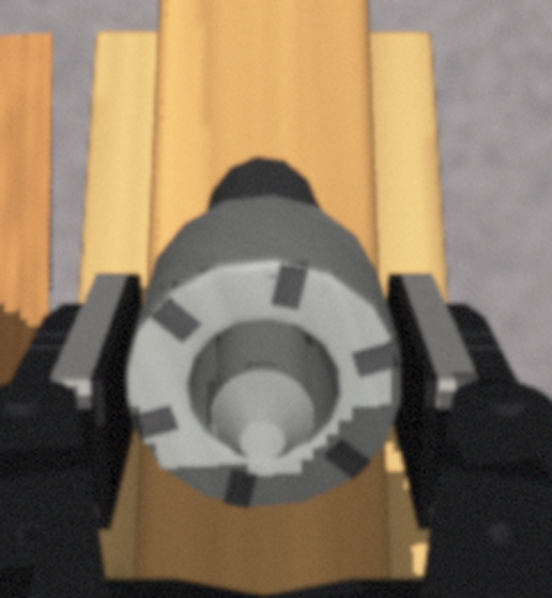

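Contact at 17.3 mm, as predicted. Release and retreat.

```bash
python3 -m jog '[[[0,0,0,0,0,0],[0,0,0,0,0,0],[0,0,0,0,0,0],[0,0,0,0,0,0]]]' 40 60; python3 -m jog '[[[-0.03,0,0,0,0,0],[-0.04,0,0,0,0,0],[-0.04,0,0,0,0,0],[-0.04,0,0,0,0,0],[0,0,0,0,0,0],[0,0,0,0,0,0]]]'; python3 - <<'E'
from h import *
S(); w=Cam("wrist"); save("n7",w.bgr); s=Cam("scene"); save("s11",s.bgr,(100,180,320,340),3.5)
E
```

```text
time_s: 35.55
eef_pos: [668.1, -118.1, 81.6]
ee_rot: [0.316, 0.646, 0.609, -0.336]
force: [1.2, -0.0, 0.3]
grip_width: 0.844
time_s: 36.3
eef_pos: [663.0, -203.7, 203.3]
ee_rot: [0.315, 0.645, 0.609, -0.336]
force: [-0.6, -0.5, -0.0]
grip_width: 0.846
t 36.3 pos [ 662.974  -203.68    203.3385] R [[0.032, 0.998, -0.05], [0.574, -0.059, -0.816], [-0.818, -0.003, -0.575]] F [-0.5557 -0.5136 -0.0316] w 0.8461109875847522 q [-0.6433  0.883   0.7771  0.5164  1.8182 -0.541 ]
```

View pics/n7.png

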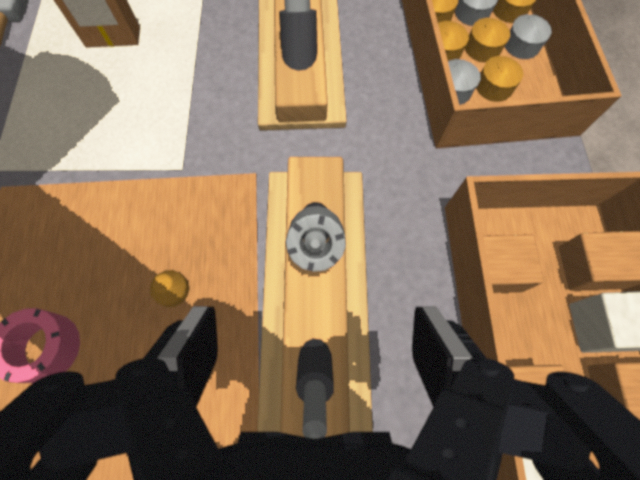

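View pics/s11.png

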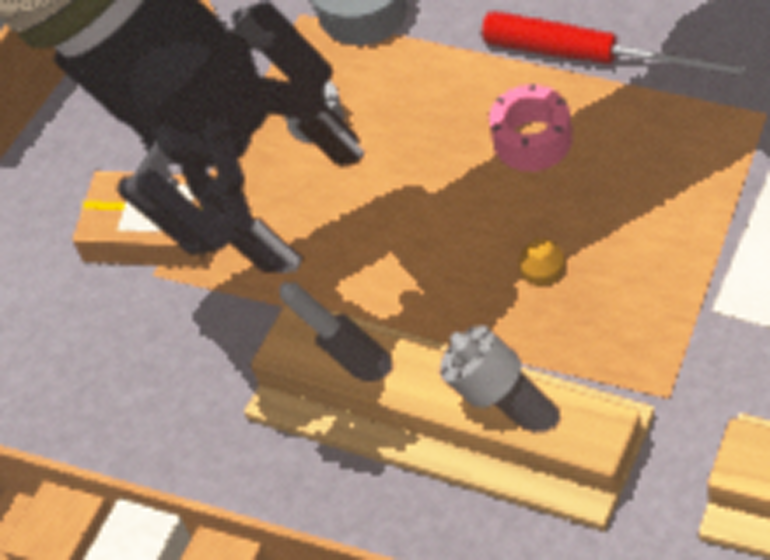

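Small nut 0 is on its peg at the collar (crop (482,365)). Now small nut 1.

```bash
python3 -m jog '[[[-0.02,0,0,0,-0.153,0],[0,0,0,0,-0.153,0],[0,0,0,0,-0.153,0],[0,0,0,0,-0.152,0],[0,-0.049,0.02,0,0,0],[0,-0.049,0.02,0,0,0],[0,-0.049,0.02,0,0,0],[0,-0.049,0.015,0,0,0],[0,0,0,0,0,0],[0,0,0,0,0,0],[0,0,0,0,0,0]]]' 0 60; python3 - <<'E'
from h import *
S(); w=Cam("wrist"); save("n8",w.bgr)
E
```

```text
time_s: 37.78
eef_pos: [463.2, -278.5, 220.7]
ee_rot: [0.485, 0.514, 0.486, -0.514]
force: [-0.1, -0.2, -0.2]
grip_width: 0.998
t 37.77 pos [ 463.2077 -278.5057  220.6823] R [[-0.001, 0.998, -0.058], [0.001, -0.058, -0.998], [-1.0, -0.001, -0.001]] F [-0.0999 -0.1707 -0.1848] w 0.9981025581385283 q [-0.7583  0.3624  1.4787  0.0002  1.3023 -0.7003]
```

View pics/n8.png

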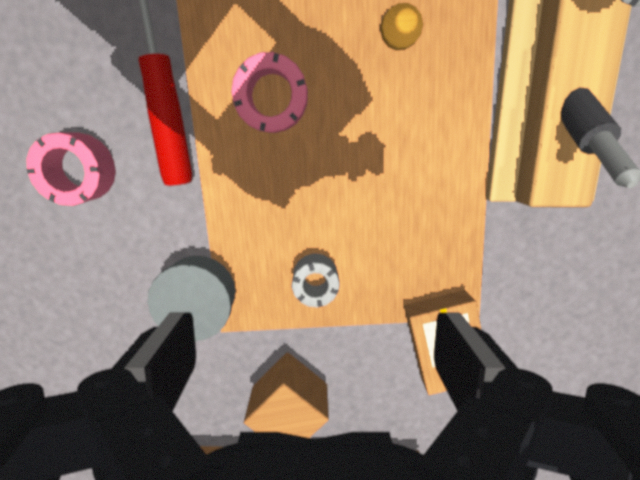

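```bash
python3 - <<'E'
from h import *
w=Cam("wrist"); e=topface(w,(285,258,348,310),vmin=125,smax=60,dbg="s1b"); P=w.plane(e[0],30); print(e,P,"diam",(e[1][1]/403.3*(w.R@P+w.t)[2]).round(1))
t=Cam("top"); print(w.plane((190,300),36)); e2=((447.6,239.06),)
print(tri([(w,e[0]),(t,(447.6,239.06))]))
plan([P[0],P[1],68],down(-.061))
E
```

```text
((315.2252197265625, 284.0909118652344), (44.333091735839844, 47.282779693603516), 90.3001708984375) [ 460.30252991 -334.0980162    30.        ] diam 40.8
[ 352.58314536 -340.02427072   36.        ]
(array([ 460.78142343, -336.6160909 ,   25.25955472]), [0.8716150501901453, 0.8716150501902151])
turn [ 0.0026 -0.0012  0.0014] n 1.0 then shift mm (target axes) [152.7252   0.7897  55.4753]   shift now-axes [152.6554   0.8575  55.666 ] world [  -2.5937  -55.4202 -152.7252]
```

```bash
python3 -m jog '[[[0,0.0005,0.028,0.0026,0,0],[0,0.0005,0.028,0,0,0],[0.05,0,0,0,0,0],[0.05,0,0,0,0,0],[0.045,0,0,0,0,0],[0,0,0,0,0,0],[0,0,0,0,0,0]]]' 75 60; python3 - <<'E'
from h import *
S(); plan([460.4,-334.6,17.5],down(-.061)); w=Cam("wrist"); save("n9",w.bgr,(120,200,520,480),2)
E
```

```text
time_s: 38.8
eef_pos: [460.7, -335.5, 77.8]
ee_rot: [-0.485, -0.515, -0.484, 0.515]
force: [0.3, 0.4, -0.2]
grip_width: 0.7
t 38.8 pos [ 460.6812 -335.4893   77.8236] R [[0.001, 0.998, -0.062], [-0.001, -0.062, -0.998], [-1.0, 0.001, 0.001]] F [ 0.2531  0.4472 -0.1541] w 0.7003774119034906 q [-0.8349  0.5806  1.547  -0.0001  1.0128 -0.7732]
turn [-0.0007  0.0009 -0.0008] n 1.0 then shift mm (target axes) [60.3236 -0.3349 -0.8705]   shift now-axes [60.3225 -0.3858 -0.9263] world [ -0.2812   0.8893 -60.3236]
```

View pics/n9.png

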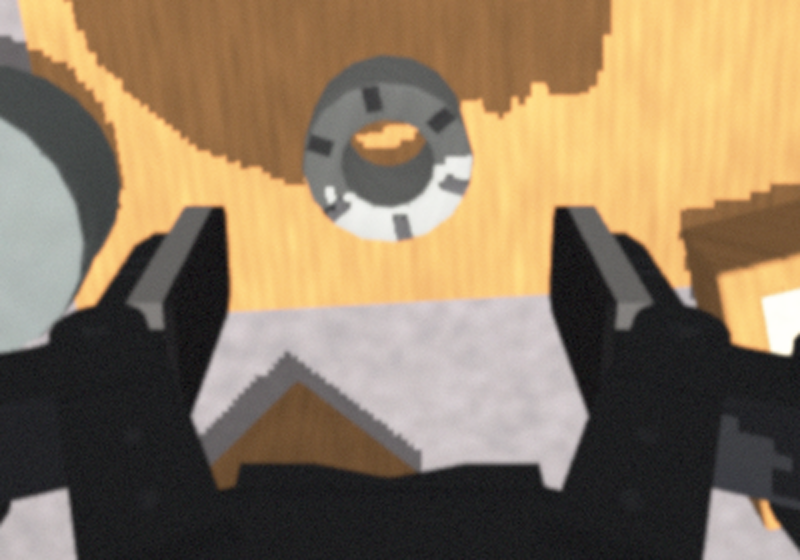

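The nut at (388,160) is centred between the jaws, with tin and carton clear. Down, grip, lift.

```bash
python3 -m jog '[[[0.03,-0.0004,-0.0009,0,0,0],[0.02,0,0,0,0,0],[0.0103,0,0,0,0,0],[0,0,0,0,0,0],[0,0,0,0,0,0]]]' 75 60; python3 -m jog '[[[0,0,0,0,0,0],[0,0,0,0,0,0],[0,0,0,0,0,0],[0,0,0,0,0,0],[0,0,0,0,0,0],[0,0,0,0,0,0],[0,0,0,0,0,0]]]' 255 60; python3 -m jog '[[[-0.03,0,0,0,0,0],[-0.05,0,0,0,0,0],[-0.06,0,0,0,0,0],[-0.05,0,0,0,0,0],[0,0,0,0,0,0],[0,0,0,0,0,0]]]'; python3 - <<'E'
from h import *
S(); w=Cam("wrist"); save("n10",w.bgr,(120,200,520,480),2)
p=np.array([-.035,-.5725,.819]); p/=np.linalg.norm(p); f=np.array([662.2,-224.7,70])
yv=np.array([.998,-.061,0]); R=np.stack([-p,yv,np.cross(-p,yv)],1)
plan(f+p*100,R)
E
```

```text
time_s: 39.48
eef_pos: [459.9, -334.4, 16.9]
ee_rot: [-0.484, -0.515, -0.484, 0.515]
force: [-0.6, 0.3, 0.7]
grip_width: 0.706
time_s: 40.35
eef_pos: [459.8, -334.2, 17.0]
ee_rot: [-0.484, -0.515, -0.484, 0.515]
force: [-1.8, 1.2, 7.9]
grip_width: 0.469
time_s: 41.1
eef_pos: [459.2, -333.6, 204.6]
ee_rot: [-0.483, -0.515, -0.485, 0.515]
force: [0.2, 0.4, -3.0]
grip_width: 0.474
t 41.1 pos [ 459.1831 -333.6037  204.6306] R [[-0.002, 0.998, -0.062], [0.002, -0.062, -0.998], [-1.0, -0.002, -0.002]] F [ 0.2023  0.3652 -2.9802] w 0.4735563542619815 q [-0.8346  0.4354  1.4154 -0.0001  1.2942 -0.7726]
turn [-0.002   0.6079  0.0029] n 4.0 then shift mm (target axes) [ 79.2636 196.0761 -22.1947]   shift now-axes [ 51.7434 196.2067 -63.6962] world [199.621   51.568  -52.1905]
```

View pics/n10.png

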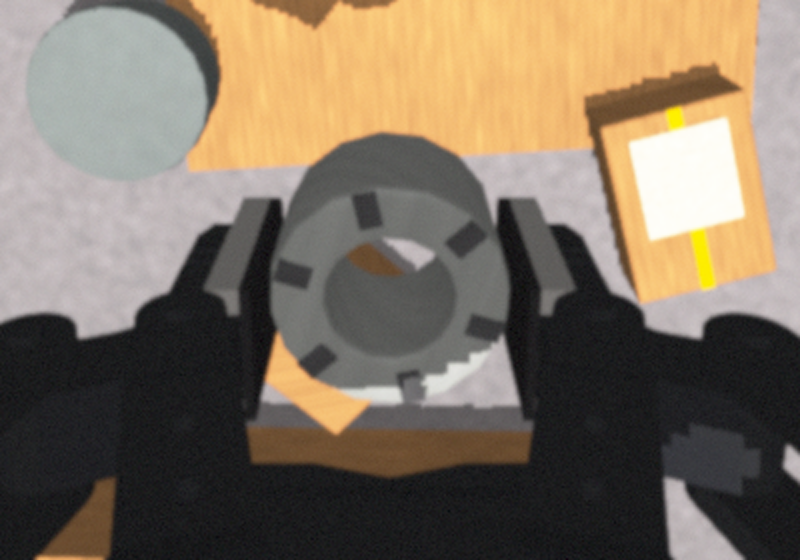

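```bash
python3 -m jog '[[[0,0,0,0,0.152,0],[0,0,0,0,0.152,0],[0,0,0,0,0.152,0],[0,0,0,-0.002,0.152,0.003],[0,0.049,-0.0055,0,0,0],[0,0.049,-0.0055,0,0,0],[0,0.049,-0.0055,0,0,0],[0,0.049,-0.0055,0,0,0],[0.05,0,0,0,0,0],[0,0,0,0,0,0],[0,0,0,0,0,0],[0,0,0,0,0,0]]]'; python3 - <<'E'
from h import *
S()
p=np.array([-.035,-.5725,.819]); p/=np.linalg.norm(p); f=np.array([662.2,-224.7,70])
yv=np.array([.998,-.061,0]); R=np.stack([-p,yv,np.cross(-p,yv)],1)
plan(f+p*80,R)
w=Cam("wrist"); save("n11",w.bgr); s=Cam("scene"); save("s12",s.bgr,(120,210,300,340),4.2)
E
```

```text
time_s: 42.65
eef_pos: [650.2, -302.4, 179.6]
ee_rot: [0.319, 0.647, 0.605, -0.336]
force: [0.4, 0.4, -2.0]
grip_width: 0.471
t 42.65 pos [ 650.2079 -302.3578  179.6388] R [[0.041, 0.998, -0.049], [0.569, -0.064, -0.82], [-0.821, 0.006, -0.57]] F [ 0.4402  0.3949 -1.9634] w 0.47136070793607976 q [-0.7555  1.0172  0.5796  0.4895  1.9164 -0.6124]
turn [ 0.0008  0.0038 -0.0064] n 1.0 then shift mm (target axes) [54.6904  7.2304 -1.197 ]   shift now-axes [54.7302  6.8848 -1.4022] world [  9.1917  31.8519 -44.1104]
```

View pics/n11.png

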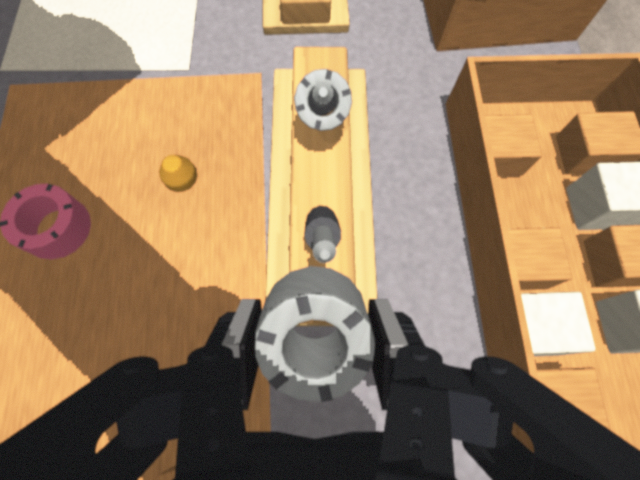

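View pics/s12.png

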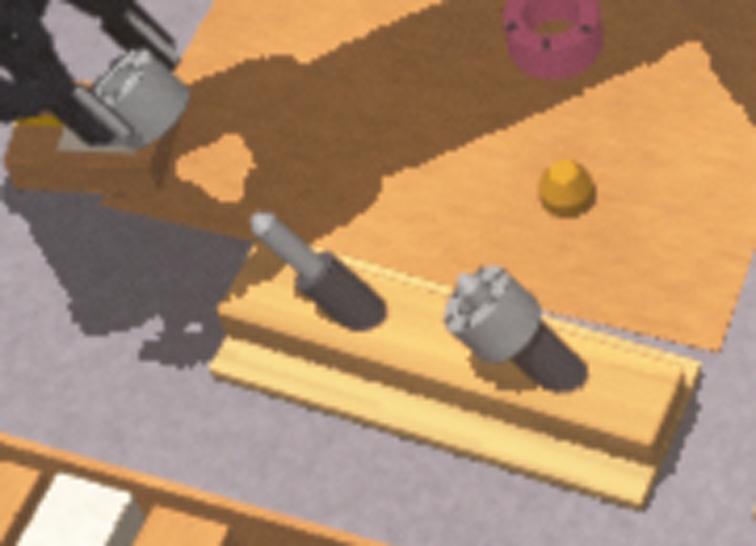

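```bash
python3 - <<'E'
from h import *
w=Cam("wrist"); save("n11z",np.clip(w.bgr*1.5,0,255).astype(np.uint8),(285,190,360,270),7)
print(w.plane((323,253),106.9),w.plane((321.5,228),70)); print(w.proj([[659.9,-250.4,106.9],[662.2,-224.7,70]]))
E
```

```text
[ 658.83100716 -249.06318602  106.9       ] [ 660.9209251  -218.86798737   70.        ]
[[325.00061943 255.07569975]
 [323.94880351 235.7676719 ]]
```

View pics/n11z.png

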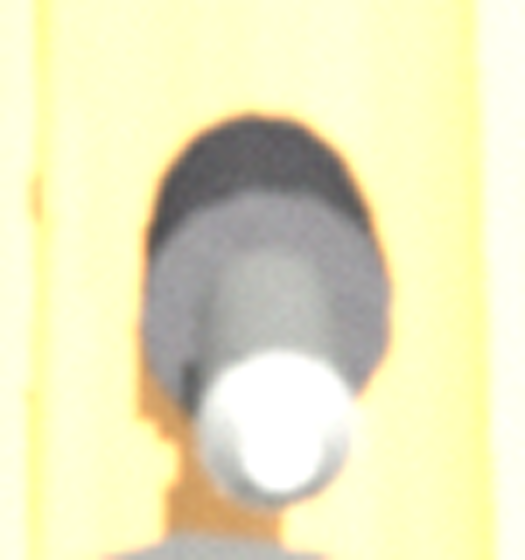

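The peg R measurement matches the projection within 2 px, so I'm trimming the foot to (662,−223.9). Line up and go on.

```bash
python3 -m jog '[[[0.018,0.0035,-0.001,0.001,0.0038,-0.0064],[0.018,0.0034,-0.0012,0,0,0],[0.018,0,0,0,0,0],[0,0,0,0,0,0],[0,0,0,0,0,0],[0,0,0,0,0,0]]]'; python3 - <<'E'
from h import *
S()
p=np.array([-.035,-.5725,.819]); p/=np.linalg.norm(p); f=np.array([662.0,-223.9,70])
yv=np.array([.998,-.061,0]); R=np.stack([-p,yv,np.cross(-p,yv)],1)
plan(f+p*80,R)
w=Cam("wrist"); save("n12",w.bgr,(200,180,440,440),2.3)
E
```

```text
time_s: 43.55
eef_pos: [659.1, -269.3, 135.3]
ee_rot: [0.315, 0.646, 0.609, -0.336]
force: [-0.3, -0.3, -1.9]
grip_width: 0.476
t 43.55 pos [ 659.0948 -269.3252  135.3087] R [[0.033, 0.998, -0.051], [0.574, -0.06, -0.817], [-0.818, -0.002, -0.575]] F [-0.2762 -0.2557 -1.881 ] w 0.47608724904924316 q [-0.7151  1.0162  0.6963  0.4869  1.8052 -0.6306]
turn [-0.0007 -0.0016  0.002 ] n 1.0 then shift mm (target axes) [-0.3943  0.1278  0.18  ]   shift now-axes [-0.3949  0.1272  0.1793] world [ 0.1048 -0.3808  0.2197]
```

View pics/n12.png

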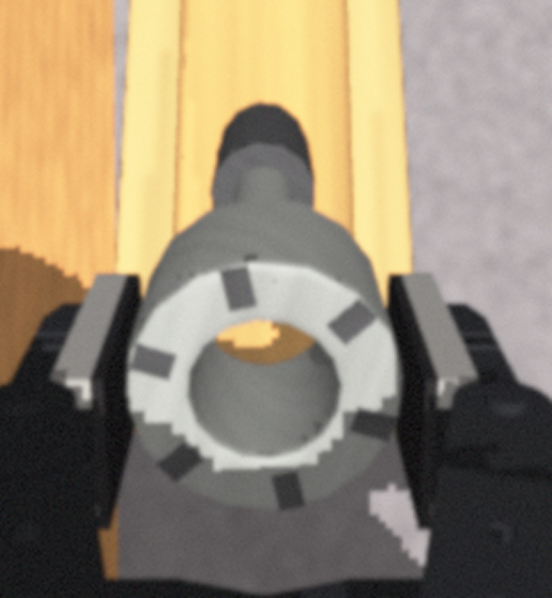

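Collar (263,185) and nut (265,378) are in line. Slide on.

```bash
python3 -m jog '[[[0.012,0,0,0,0,0],[0.012,0,0,0,0,0],[0.01,0,0,0,0,0],[0,0,0,0,0,0]]]'; python3 - <<'E'
from h import *
S(); w=Cam("wrist"); save("n13",w.bgr,(200,180,440,440),2.3)
E
```

```text
time_s: 44.1
eef_pos: [659.9, -248.4, 106.0]
ee_rot: [0.314, 0.645, 0.61, -0.336]
force: [-0.0, -0.6, -1.1]
grip_width: 0.471
t 44.1 pos [ 659.9066 -248.4472  106.0361] R [[0.031, 0.998, -0.051], [0.576, -0.059, -0.816], [-0.817, -0.004, -0.576]] F [-0.0082 -0.6046 -1.1013] w 0.47124101264288587 q [-0.6933  1.0129  0.7799  0.487   1.7274 -0.6491]
```

View pics/n13.png

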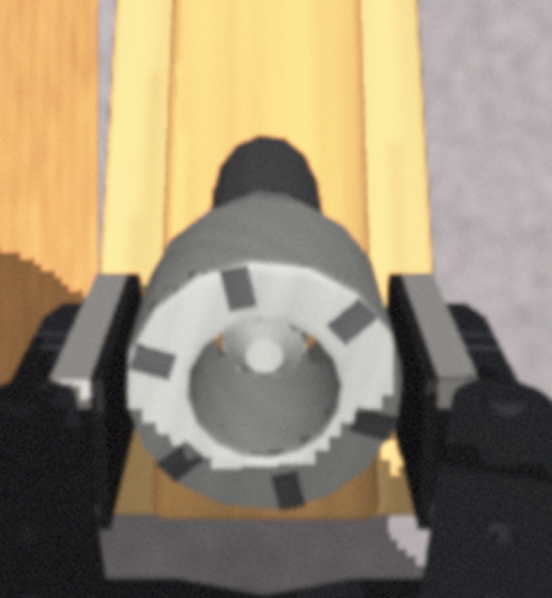

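The tip at (264,352) is in the bore, the same picture as the first small nut. Push to the collar.

```bash
python3 -m jog '[[[0.008,0.0002,0.0008,0,0,0],[0.008,0,0,0,0,0],[0.007,0,0,0,0,0],[0,0,0,0,0,0]]]'; python3 -m jog '[[[0.002,0,0,0,0,0],[0,0,0,0,0,0]]]';python3 -m jog '[[[0.002,0,0,0,0,0],[0,0,0,0,0,0]]]';python3 -m jog '[[[0.001,0,0,0,0,0],[0,0,0,0,0,0]]]'
```

```text
time_s: 44.65
eef_pos: [660.9, -236.2, 87.1]
ee_rot: [0.314, 0.646, 0.609, -0.336]
force: [0.4, -0.0, -1.9]
grip_width: 0.475
time_s: 44.9
eef_pos: [661.1, -235.6, 86.1]
ee_rot: [0.315, 0.646, 0.609, -0.336]
force: [-0.0, -0.9, -1.6]
grip_width: 0.476
time_s: 45.15
eef_pos: [661.1, -234.4, 84.4]
ee_rot: [0.315, 0.646, 0.609, -0.336]
force: [0.9, -0.0, -2.2]
grip_width: 0.47
time_s: 45.4
eef_pos: [661.2, -234.3, 84.2]
ee_rot: [0.315, 0.646, 0.609, -0.336]
force: [-3.0, -3.6, 2.7]
grip_width: 0.475
```

```bash
python3 -m jog '[[[0.001,0,0,0,0,0],[0,0,0,0,0,0]]]'; python3 -m jog '[[[0,0,0,0,0,0],[0,0,0,0,0,0],[0,0,0,0,0,0],[0,0,0,0,0,0]]]' 40 60; python3 -m jog '[[[-0.03,0,0,0,0,0],[-0.04,0,0,0,0,0],[-0.04,0,0,0,0,0],[0,0,0,0,0,0],[0,0,0,0,0,0]]]'; python3 - <<'E'
from h import *
S(); w=Cam("wrist"); save("n14",w.bgr); s=Cam("scene"); save("s13",s.bgr,(100,180,320,340),3.5)
E
```

```text
time_s: 45.65
eef_pos: [661.2, -234.4, 84.2]
ee_rot: [0.316, 0.646, 0.608, -0.336]
force: [-4.4, -5.0, 7.0]
grip_width: 0.469
time_s: 46.15
eef_pos: [661.2, -233.1, 82.6]
ee_rot: [0.315, 0.646, 0.609, -0.336]
force: [-0.5, 0.9, -0.2]
grip_width: 0.843
time_s: 46.78
eef_pos: [657.5, -295.9, 171.5]
ee_rot: [0.314, 0.646, 0.609, -0.336]
force: [-0.0, -0.2, -0.7]
grip_width: 0.845
t 46.77 pos [ 657.5452 -295.9169  171.5248] R [[0.031, 0.998, -0.051], [0.576, -0.06, -0.816], [-0.817, -0.004, -0.576]] F [-0.0062 -0.1905 -0.6638] w 0.8445987010099705 q [-0.7422  1.0415  0.5553  0.4941  1.923  -0.5977]
```

View pics/n14.png

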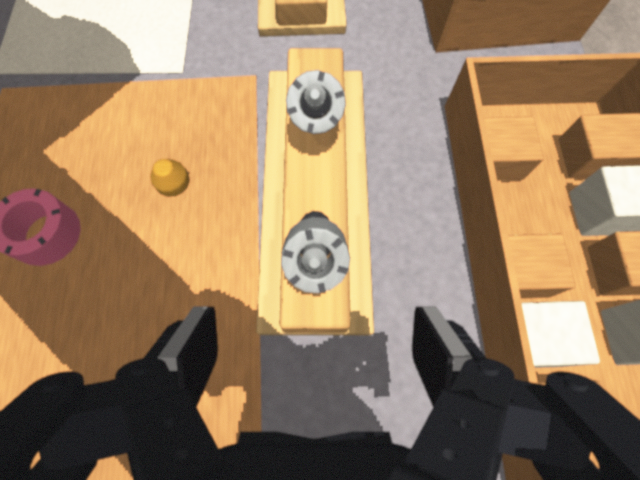

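View pics/s13.png

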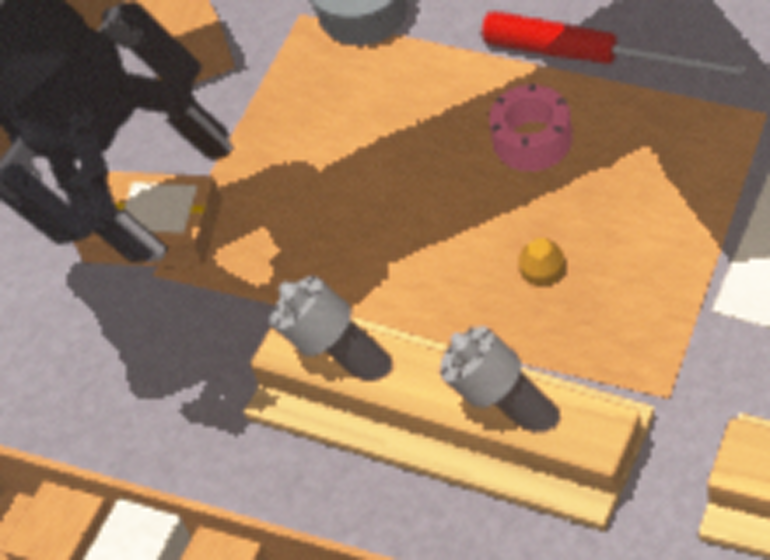

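Both small nuts are down on their collars. Now the right carton: level the tool and look.

```bash
python3 -m jog '[[[0,-0.04,0,0,-0.152,0],[0,-0.033,0,0,-0.152,0],[-0.02,0,0,0,-0.152,0],[-0.02,0,0,0,-0.152,0],[-0.03,0,0.026,0,0,0],[0,0,0.026,0,0,0],[0,0,0.026,0,0,0],[0,0,0,0,0,0],[0,0,0,0,0,0],[0,0,0,0,0,0]]]' 0 40; python3 - <<'E'
from h import *
S(); w=Cam("wrist"); save("c10",w.bgr)
E
```

```text
time_s: 48.12
eef_pos: [583.0, -379.2, 240.6]
ee_rot: [0.48, 0.518, 0.489, -0.511]
force: [0.6, -0.7, 0.2]
grip_width: 1.0
t 48.12 pos [ 582.9682 -379.198   240.6003] R [[-0.002, 0.998, -0.06], [0.016, -0.06, -0.998], [-1.0, -0.003, -0.015]] F [ 0.6081 -0.664   0.2459] w 0.9996081401792541 q [-0.7484  0.7248  0.8535  0.0102  1.5753 -0.6882]
```

View pics/c10.png

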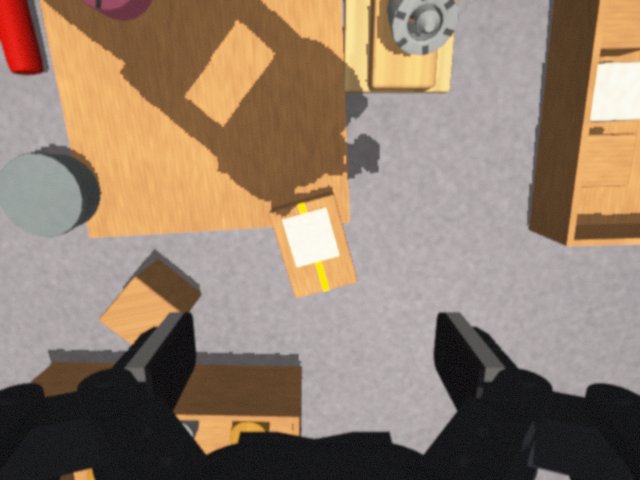

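```bash
python3 - <<'E'
from h import *
w=Cam("wrist"); save("c10z",w.bgr,(260,180,370,310),4.5); s=Cam("scene"); save("c10s",s.bgr,(110,220,180,270),9)
E
```

```text
(no output)
```

View pics/c10z.png

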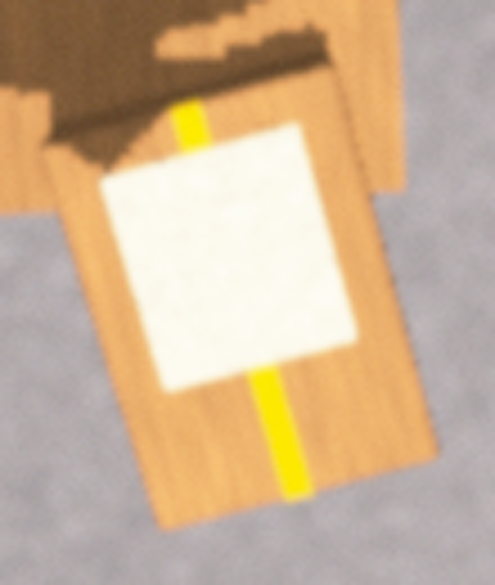

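View pics/c10s.png

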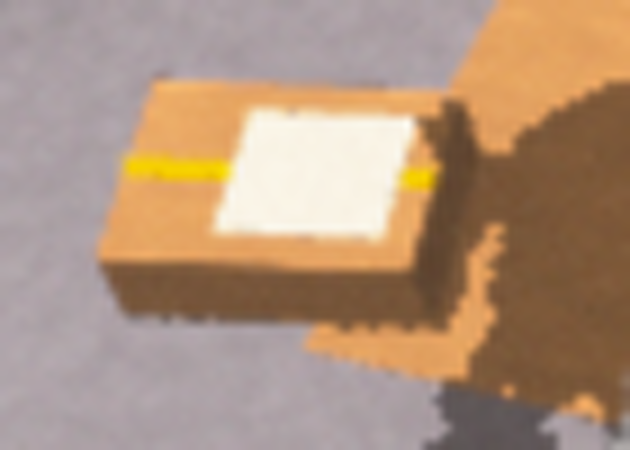

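```bash
python3 - <<'E'
from h import *
w=Cam("wrist"); s=Cam("scene")
c=[(260+x/4.5,180+y/4.5) for x,y in [(47,145),(330,66),(440,458),(160,530)]]
P=np.array([w.plane(u,28) for u in c]); print(P.round(1))
for i in range(4): print(np.linalg.norm(P[i]-P[(i+1)%4]).round(1), np.degrees(np.arctan2(*(P[(i+1)%4]-P[i])[[1,0]])).round(1))
C=P.mean(0); print("C",C)
sc=[(155.6,250),(160,230.6)]
sall=np.array([(127.2,228.9),(160,230.6),(155.6,250),(121.1,248.9)]); print(tri([(w,np.mean(c,0)),(s,sall.mean(0))]))
a=np.mean([np.arctan2(*(P[0]-P[3])[[1,0]]),np.arctan2(*(P[1]-P[2])[[1,0]])]); b=np.mean([np.arctan2(*(P[1]-P[0])[[1,0]]),np.arctan2(*(P[2]-P[3])[[1,0]])])
print(np.degrees([a,b]))
yaw=(a-np.pi/2+b)/2; print("yaw",yaw)
L=np.array([-np.sin(yaw),np.cos(yaw),0])
R=down(yaw); R=Ro.from_rotvec(R[:,1]*-.42).as_matrix()@R
G=np.array([C[0],C[1],0])+L*10+[0,0,18]; print("G",G); plan(G-R[:,0]*90,R)
np.save("g2.npy",np.r_[G,yaw,C])
E
```

```text
[[ 544.2 -371.4   28. ]
 [ 599.9 -359.4   28. ]
 [ 618.4 -440.5   28. ]
 [ 560.3 -452.7   28. ]]
57.0 12.2
83.2 -77.2
59.3 -168.1
82.9 101.2
C [ 580.70789377 -405.99994603   28.        ]
(array([ 580.58612228, -405.78513226,   24.50535349]), [0.05863327781064712, 0.058633277810788816])
[101.98592996  12.01773003]
yaw 0.20947144963560943
G [ 578.62846444 -396.21853643   18.        ]
turn [-0.2665 -0.4328  0.0574] n 3.0 then shift mm (target axes) [119.4163  -7.4019 -77.0776]   shift now-axes [140.7715 -12.5534 -16.7868] world [ -11.7494   19.6723 -140.467 ]
```

The carton is at (580.7,−406.0), its height is consistent (24.5 measured against 28) and the jaw yaw is 0.21. Approach it tilted.

```bash
python3 -m jog '[[[0,0,0,-0.0666,-0.1082,0.0144],[0,0,0,-0.0666,-0.1082,0.0144],[0,0,0,-0.0666,-0.1082,0.0144],[0,0,0,-0.0666,-0.1082,0.0144],[0.04,-0.0025,-0.0257,0,0,0],[0.04,-0.0025,-0.0257,0,0,0],[0.039,-0.0025,-0.0257,0,0,0],[0,0,0,0,0,0],[0,0,0,0,0,0],[0,0,0,0,0,0]]]' 0 40; python3 - <<'E'
from h import *
S(); g=np.load("g2.npy"); R=down(g[3]); R=Ro.from_rotvec(R[:,1]*-.42).as_matrix()@R; plan(g[:3],R); w=Cam("wrist"); save("c11",w.bgr)
E
```

```text
time_s: 49.62
eef_pos: [571.7, -361.3, 103.0]
ee_rot: [0.653, 0.343, 0.421, -0.528]
force: [0.2, 0.1, 0.4]
grip_width: 0.997
t 49.62 pos [ 571.6863 -361.3098  103.0031] R [[0.088, 0.978, 0.188], [-0.401, 0.207, -0.892], [-0.912, 0.003, 0.41]] F [0.172  0.0581 0.3902] w 0.997487323932133 q [-0.6368  0.6511  1.4109 -0.3897  0.792  -0.6096]
turn [-0.0016  0.003  -0.0022] n 1.0 then shift mm (target axes) [92.1273 -0.4686 -2.1647]   shift now-axes [92.1192 -0.675  -2.4357] world [  6.9422 -34.9087 -85.0031]
```

View pics/c11.png

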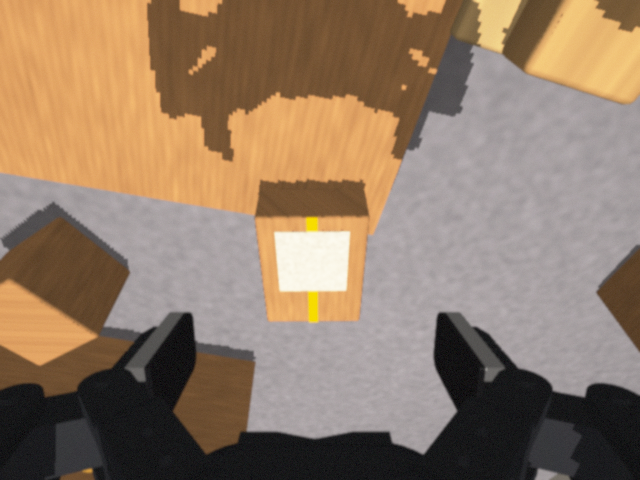

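The carton at (312,265) is square and centred between the jaws. Descend and grip.

```bash
python3 -m jog '[[[0.03,-0.0006,-0.0024,0,0,0],[0.03,0,0,0,0,0],[0.022,0,0,0,0,0],[0.01,0,0,0,0,0],[0,0,0,0,0,0],[0,0,0,0,0,0]]]' 0 40;python3 -m jog '[[[0,0,0,0,0,0],[0,0,0,0,0,0],[0,0,0,0,0,0],[0,0,0,0,0,0],[0,0,0,0,0,0],[0,0,0,0,0,0],[0,0,0,0,0,0]]]' 255 40; python3 - <<'E'
from h import *
S(); w=Cam("wrist"); save("c12",w.bgr)
E
```

```text
time_s: 50.42
eef_pos: [578.0, -395.2, 16.7]
ee_rot: [0.652, 0.343, 0.422, -0.528]
force: [-0.2, -0.1, 0.6]
grip_width: 0.994
time_s: 51.3
eef_pos: [577.9, -395.1, 16.4]
ee_rot: [0.652, 0.343, 0.422, -0.528]
force: [-2.2, 2.9, 7.0]
grip_width: 0.696
t 51.3 pos [ 577.8966 -395.0796   16.3986] R [[0.086, 0.978, 0.189], [-0.399, 0.208, -0.893], [-0.913, 0.001, 0.409]] F [-2.1595  2.8883  7.0061] w 0.696352281634348 q [-0.6745  0.8106  1.3767 -0.4313  0.6669 -0.581 ]
```

View pics/c12.png

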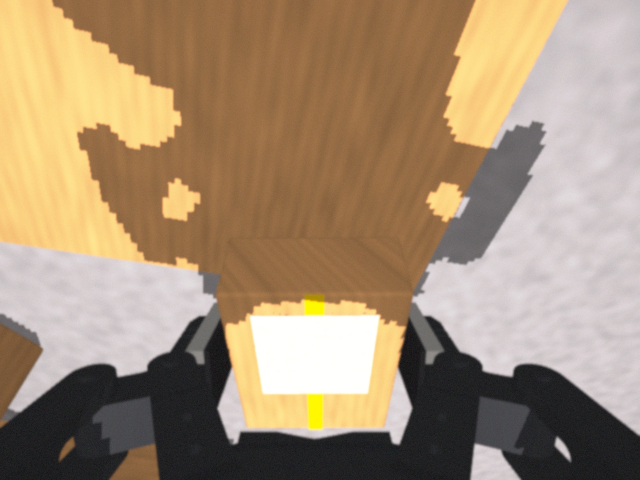

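Gripped (0.696 ≈ 59 mm). Lift and carry over the sheet.

```bash
python3 -m jog '[[[-0.037,0,0.0165,0,0,0],[-0.037,0,0.0165,0,0,0],[-0.037,0,0.0165,0,0,0],[-0.0257,-0.0032,-0.0529,0,0,0],[-0.0257,-0.0032,-0.0529,0,0,0],[-0.0257,-0.0032,-0.0529,0,0,0],[-0.0257,-0.0032,-0.0529,0,0,0],[-0.0257,-0.0032,-0.0529,0,0,0],[-0.0257,-0.0032,-0.0529,0,0,0],[-0.0257,-0.0032,-0.0529,0,0,0],[-0.0257,-0.0032,-0.0529,0,0,0],[0,0,0,0,0,0]]]'; python3 - <<'E'
from h import *
S(); R=down(0,[1,0,0],1.151); plan([455,62.6,112],R); w=Cam("wrist"); save("c13",w.bgr)
E
```

```text
time_s: 52.85
eef_pos: [454.0, 62.8, 152.2]
ee_rot: [0.653, 0.342, 0.424, -0.526]
force: [0.5, -0.4, -1.6]
grip_width: 0.692
t 52.85 pos [453.9974  62.8069 152.1941] R [[0.087, 0.977, 0.194], [-0.398, 0.213, -0.893], [-0.913, 0.0, 0.407]] F [ 0.4516 -0.3524 -1.6407] w 0.6917950977418211 q [ 0.102   0.2994  1.8264 -0.4934  1.0237  0.1499]
turn [0.2222 1.5637 0.085 ] n 9.0 then shift mm (target axes) [16.1932  1.0026 36.7885]   shift now-axes [ 36.8822   0.93   -15.983 ] world [  1.0026  -0.2069 -40.1941]
```

View pics/c13.png

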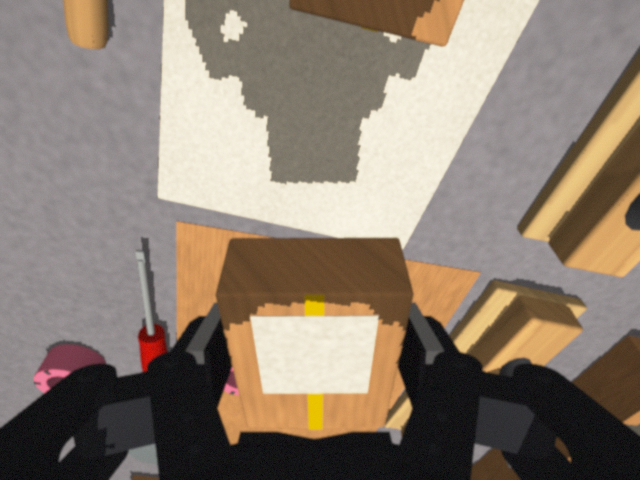

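```bash
python3 -m jog '[[[0,0,0,0.0247,0.1737,0.0094],[0,0,0,0.0247,0.1737,0.0094],[0,0,0,0.0247,0.1737,0.0094],[0,0,0,0.0247,0.1737,0.0094],[0,0,0,0.0247,0.1737,0.0094],[0,0,0,0.0247,0.1737,0.0094],[0,0,0,0.0247,0.1737,0.0094],[0,0,0,0.0247,0.1737,0.0094],[0,0,0,0.0247,0.1737,0.0094],[0,0,0,0,0,0],[0,0,0,0,0,0],[0,0,0,0,0,0]]]'; python3 - <<'E'
from h import *
S(); R=down(0,[1,0,0],1.151); plan([455,62.6,57],R); w=Cam("wrist"); save("c14",w.bgr); s=Cam("scene"); save("s14",s.bgr,(200,130,500,350),2.6)
E
```

```text
time_s: 54.4
eef_pos: [455.1, 59.8, 152.8]
ee_rot: [0.149, 0.693, 0.69, -0.148]
force: [-0.0, 0.0, -1.7]
grip_width: 0.693
t 54.4 pos [455.057   59.7596 152.8063] R [[0.005, 1.0, -0.0], [0.911, -0.004, -0.411], [-0.411, 0.002, -0.911]] F [-0.0188  0.0088 -1.7387] w 0.6930649968579482 q [-0.593   0.5526  1.851   0.8617  1.6065 -0.9782]
turn [-0.0001  0.0043 -0.0047] n 1.0 then shift mm (target axes) [41.642  -0.057  86.3299]   shift now-axes [42.0095 -0.2467 86.1513] world [ -0.057    2.8404 -95.8063]
```

View pics/c14.png

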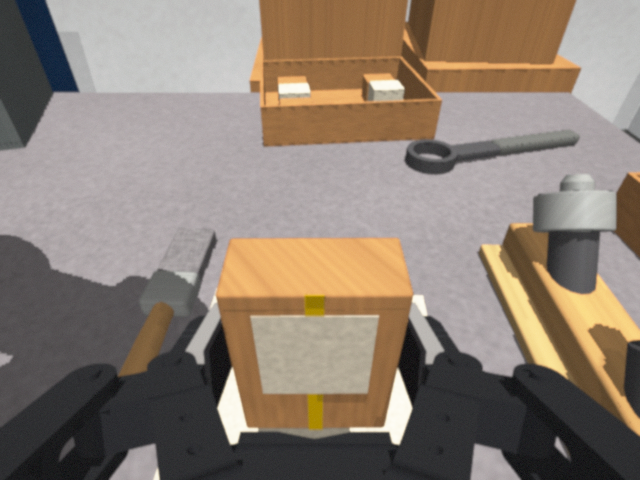

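View pics/s14.png

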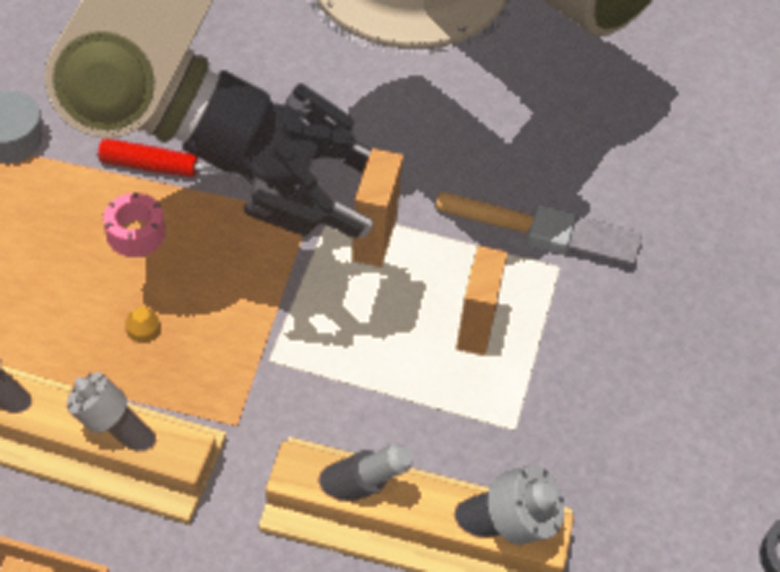

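The carton is upright in the hand over the sheet, clear of the first one. Lower to contact.

```bash
python3 -m jog '[[[0.0105,0,0.0215,0,0.004,-0.0045],[0.0105,0,0.0215,0,0,0],[0.0105,0,0.0215,0,0,0],[0.0095,0,0.0205,0,0,0],[0,0,0,0,0,0],[0,0,0,0,0,0]]]'; python3 -m jog '[[[0.0008,0,0.0018,0,0,0],[0,0,0,0,0,0]]]'; python3 -m jog '[[[0.0008,0,0.0018,0,0,0],[0,0,0,0,0,0]]]'
```

```text
time_s: 55.25
eef_pos: [455.1, 62.6, 58.7]
ee_rot: [0.146, 0.692, 0.692, -0.147]
force: [0.2, 0.5, -1.1]
grip_width: 0.688
time_s: 55.5
eef_pos: [454.9, 62.6, 56.2]
ee_rot: [0.146, 0.692, 0.691, -0.147]
force: [-0.2, 0.2, -1.2]
grip_width: 0.686
time_s: 55.75
eef_pos: [454.7, 62.7, 53.9]
ee_rot: [0.145, 0.692, 0.692, -0.147]
force: [-1.4, -0.8, -1.7]
grip_width: 0.694
```

```bash
python3 -m jog '[[[0.0004,0,0.0009,0,0,0],[0,0,0,0,0,0]]]'; python3 -m jog '[[[0.0002,0,0.0005,0,0,0],[0,0,0,0,0,0]]]'
```

```text
time_s: 56.0
eef_pos: [454.8, 62.7, 53.4]
ee_rot: [0.145, 0.692, 0.692, -0.147]
force: [-0.3, -1.5, 4.4]
grip_width: 0.694
time_s: 56.25
eef_pos: [454.8, 62.7, 53.3]
ee_rot: [0.145, 0.692, 0.692, -0.146]
force: [-0.6, -1.9, 9.1]
grip_width: 0.69
```

Contact. Release, retreat, and check everything.

```bash
python3 -m jog '[[[0,0,0,0,0,0],[0,0,0,0,0,0],[0,0,0,0,0,0],[0,0,0,0,0,0]]]' 0 40; python3 -m jog '[[[-0.015,0,0,0,0,0],[-0.025,0,0,0,0,0],[-0.04,0,0,0,0,0],[-0.03,0,-0.03,0,0,0],[-0.02,0,-0.045,0,0,0],[-0.02,0,-0.045,0,0,0],[0,0,0,0,-0.165,0],[0,0,0,0,-0.165,0],[0,0,0,0,-0.165,0],[0,0,0,0,-0.165,0],[0,0,0,0,0,0],[0,0,0,0,0,0]]]';  python3 - <<'E'
from h import *
S(); s=Cam("scene"); save("s15",s.bgr); t=Cam("top"); save("t15",t.bgr)
E
```

```text
time_s: 56.75
eef_pos: [454.7, 62.6, 52.3]
ee_rot: [0.146, 0.692, 0.692, -0.147]
force: [-0.0, 0.3, -0.6]
grip_width: 0.998
time_s: 58.25
eef_pos: [454.8, -26.4, 222.6]
ee_rot: [0.361, 0.608, 0.608, -0.363]
force: [0.3, 0.0, -0.8]
grip_width: 1.005
t 58.25 pos [454.7579 -26.3845 222.642 ] R [[-0.002, 1.0, -0.003], [0.477, -0.002, -0.879], [-0.879, -0.003, -0.476]] F [ 0.2519  0.0383 -0.8424] w 1.0047823591990501 q [-0.5529  0.2528  1.7051  0.4187  1.4719 -0.6535]
```

View pics/s15.png

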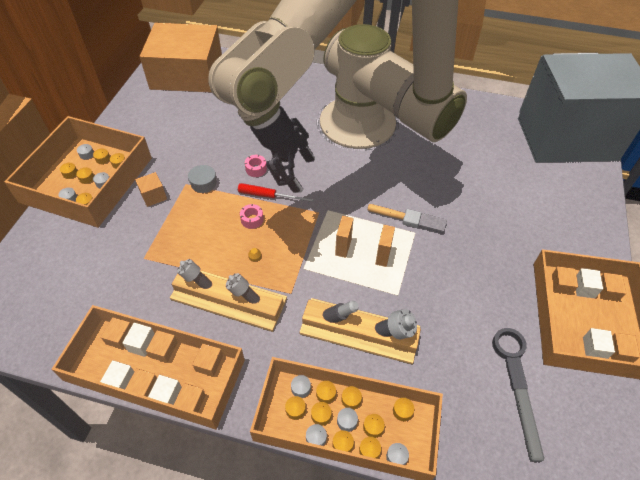

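View pics/t15.png

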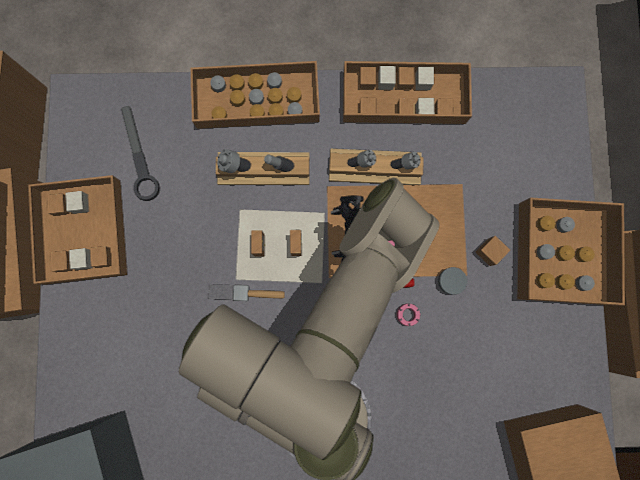

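Two cartons stand on the sheet (scene (345,236), (386,245)) and three nuts hang on their pegs. Final numeric checks next: nut face heights, carton tops, and bystanders against the start.

```bash
python3 - <<'E'
from h import *
s=Cam("scene"); t=Cam("top"); z=np.hstack([s.bgr[225:345,165:285],s.bgr[205:345,300:440][:120]]); save("s16",z,None,3)
a=cv2.imread("pics/scene0.png"); print("diff in bystander patches (scene):",{n:float(cv2.absdiff(a[y0:y1,x0:x1],s.bgr[y0:y1,x0:x1]).mean().round(1)) for n,(x0,y0,x1,y1) in dict(tin=(185,165,220,193),cube=(135,172,170,207),cone=(244,245,266,265),driver=(235,180,320,206),brush=(365,203,450,235),spanner=(490,325,545,460),pink1=(240,203,268,230),pink2=(243,152,270,180)).items()})
# carton top faces: brown on the white sheet in top view
h=cv2.cvtColor(t.bgr,cv2.COLOR_BGR2HSV); m=cv2.inRange(h,(5,80,60),(25,255,255)); q=np.zeros_like(m); q[213:280,240:322]=m[213:280,240:322]
n,l,st,ce=cv2.connectedComponentsWithStats(q)
for i in range(1,n):
    if st[i,4]>50:
        r=cv2.minAreaRect(np.argwhere(l==i)[:,::-1].astype(np.float32)); print("carton top",t.plane(ce[i],84).round(0),"size mm",[round(x*2.45,0) for x in r[1]],r[2])
# nut centres: outer face centre expected at 30 mm up the axis
for n,f,p in [("big",[667.8,224.3,70],[.012,.5735,.819]),("sL",[668.5,-109.5,70],[-.035,-.5725,.819]),("sR",[662,-223.9,70],[-.035,-.5725,.819])]:
    P=np.array(f)+30*np.array(p); print(n,"expected face px scene",s.proj(P).round(1),"crop",((s.proj(P)-[165,225])*3).round(0) if n!="big" else ((s.proj(P)-[300,205])*3+[360,0]).round(0))
E
```

```text
diff in bystander patches (scene): {'tin': 8.8, 'cube': 8.2, 'cone': 7.9, 'driver': 22.3, 'brush': 12.7, 'spanner': 9.6, 'pink1': 7.9, 'pink2': 10.4}
carton top [455. 164.  84.] size mm [56.0, 27.0] 90.0
carton top [455.  65.  84.] size mm [56.0, 24.0] 90.0
big expected face px scene [[405.3 321. ]] crop [[676. 348.]]
sL expected face px scene [[234.1 279.9]] crop [[207. 165.]]
sR expected face px scene [[185.4 265.6]] crop [[ 61. 122.]]
```

View pics/s16.png

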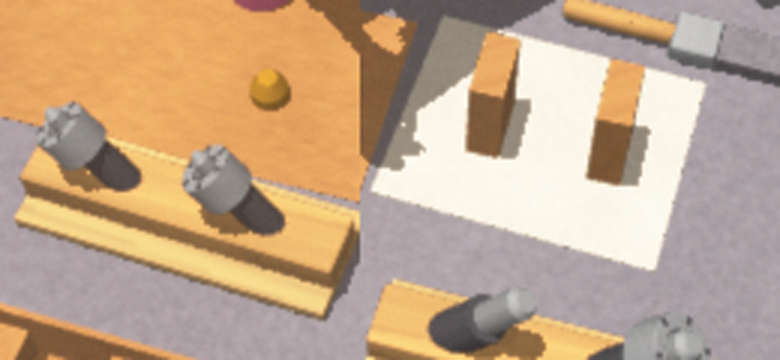

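The nut faces sit within a few crop pixels of where a seated nut's should be. The carton tops at z = 84 read at (455,164) and (455,65), both well inside the sheet. The bystanders are where they were; the higher screwdriver difference is shadow and gripper in its patch. Handing in.

```bash
python3 -c "
from rig import workorder, ctrl
print(ctrl.sense()['time_s'], workorder.finish_job())"
```

```text
the job is handed in; nothing more can be done
58.45 None
```

The job is handed in at 58.5 s of the 210 s allowed, with all three nuts hung and both cartons standing. This start had one big nut, two small nuts and two cartons; I saw no others, and I left the pink rings alone.

- **Nuts:** The big nut is on a thick peg and each small nut is on its own thin peg. For each, the force rose at about the expected collar depth. The final pictures agree for the two small nuts, whose faces sit within about 2 to 3 image pixels of where they should be. The crop cut the big nut off, so I did not repeat that check on it; an earlier picture showed it down on its collar.
- **Cartons:** Both stand upright on a 60 × 28 mm edge at (455, 164) and (455, 65), well inside the sheet, and nothing is touching them.
- **Tools and other things:** I compared image patches from start and end, and none looked moved. The screwdriver's patch differed most. I put that down to the gripper and its shadow in that patch, though I did not look at it separately.

**Checks that disagreed:**
- **Height readings:** two-view heights came out about 3 to 9 mm low against the stated sizes for the nut tops, carton tops and peg tips. I set grasp and peg heights from the stated sizes and confirmed them by contact.
- **Joint 3:** it read 0.187 rad once while backing away from the thick peg, against a printed lower limit of 0.19. No fault was reported.

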